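# Swing a stop arm to its work station and fit its toggle stops

### The arm

A 7-joint arm with a two-finger parallel gripper is mounted at the origin on a cart in front of the work surface, level with it; the furniture and walls round the work are solid. World frame = base frame: x ahead of the robot, y to its left, z up, the work surface at z = 0. Lengths are in m, angles in rad, forces in N, time in s.
With the tool pointing down it reaches from about 0.4 to 0.925 m from the base axis. Payload 5.6 kg.
Tool frame: the origin (TCP) lies at the very end of the fingers, on their centre line; the grasp point (between the pads) lies manip.tcp_to_grasp behind it (manip.tcp_to_grasp is the distance from the TCP to the grasp point, in m); z points along the fingers, y is the direction in which the jaws open and shut (so a half turn about z gives the same grasp; the last joint's range is limited). The gripper opens to 85 mm and grips with 20 to 120 N. Pads are 22 mm wide; open, the fingers measure 114 mm over their backs; the gripper's body (76 mm by 85 mm) begins 54 mm behind the grasp point. The pads swing forward as they close: fully open they stand 13 mm farther back than shut.
Start: joints at [1.249, 0.468, -0.012, 1.603, 0.006, 1.071, -0.056], TCP at [0.179, -0.625, 0.231] pointing down, gripper open.
Joint ranges: [-2.53, 2.53], [-0.31, 2.02], [-1.57, 1.55], [0.28, 2.44], [-1.29, 4.43], [0.15, 1.84], [-2.92, 2.92]. Speed limits (rad/s): [2.57, 2.57, 3.14, 3.14, 3.14, 3.14, 3.14].

### API

Orientations are given as a unit quaternion [w, x, y, z].
In Python, from bench import manip, camera, close_job gives the robot as it stands. The module is installed in compiled form; this text tells all that it offers.
- The arm moves only by the tool play_rows, never from a script. Its argument "rows" is one flat list of numbers, 7 for each row, row after row: the turn, a rotation vector about the tool's x, y, z in degrees, then the shift along the tool's x, y, z in cm, then the opening, from 0 (shut) to 1 (fully open). In form: [rx, ry, rz, dx, dy, dz, jaw, rx, ry, rz, dx, dy, dz, jaw, ...]. A call has 1 to 12 rows; each row is the pose to reach, as a shift and turn from the pose measured when the call began, along the tool's axes at that moment; what a row does not reach only later rows make up. A row lasts 1/8 s, in which the tool goes at most 62.5 mm and 10.7 degrees, less where a joint would pass 70% of its speed; a pose out of reach is approached as far as the arm can. A call with a gripper value outside its range is refused whole. The fingers move at their own pace and stop on an object; the grip force is fixed at half the most. Time passes only in rows, so rows that repeat a pose let the fingers close. It gives the time, the measured TCP pose, the force and the opening at its end, in the units of the state.
- manip.state(): the state, without advancing time (a new reading comes with each control period).
- camera(name): name is "scene" or "top" or "wrist"; returns a dict with "image" (384x512x3 uint8, red, green, blue), "mtx" (3x3 intrinsics, pixels), "R" (3x3) and "t" (3): a world point X has camera coordinates R X + t. Camera axes: x right, y down, z forward; pixel columns grow to the right and rows downward; lengths in m; the calibration is good to about 2 mm. A picture is of the moment at which its call begins. There is no depth.
- close_job(): hands the job in, once; it reports no verdict.
The state is a dict: "time_s": time; "joints": joint angles; "qd": joint speeds; "joint_efforts": joint torques, N m; "tcp_pos": TCP position; "ee_rot": TCP orientation; "force": force on the tool from outside, world axes, zero at the start; "moment": the same for the moment, N m; "grip_width": finger opening in m.
Only numpy, scipy, OpenCV 4.12 (cv2) and the standard library are available. Lean on these libraries where they do the work, as an engineer would, in place of code of your own. Each camera call takes 0.05 s, during which the arm holds its last target.

### The job

Get the indexing stop arm ready for work. First clear whatever stands in the way of its swing (oilstone, wooden bung) onto the black rubber mat; then pull the red spring plunger up and twist it so that it stays out by itself, let go of it, swing the arm by its black handle post all the way round to its far stop, and twist the plunger back so that it drops home and locks the arm. Then put every blue toggle stop from the wooden block into a slot of the arm of its own, pushed down to its flange and turned a quarter turn so that it holds; at the end the arm is locked, the cleared things lie on the mat, and the other things on the bench are left alone.

Things in the scene. Friction and masses are not known exactly. Their poses are not given: they have to be found in the camera images.
- fixture: fixed base of the indexing arm, placed differently at each start. Origin on the pivot axis at bench level, z up. Grey foot 136 mm dia, 10 mm high. A grey bridge carrying the plunger stands away from the swing, 135 deg counter-clockwise (from above) from the base's x axis, up to 101 mm from the pivot; its top is 50 mm high, the brass slotted crown on it 66 mm
- swing_arm (a joint): angle of the aluminium arm, rad: 0 parked, 1.257 at the far stop, the work station; grows clockwise from above. At value q the arm points -0.279 - q from the base's x axis. The pivot drags with 0.15 N m and the arm stays where left; the plunger locks it only at the two ends
- pivot (a point): the pivot axis at the arm's top face, 34 mm above the bench. The arm is a plate 56 mm wide, its underside 24 mm above the bench, reaching 262 mm from the pivot: anything taller than 24 mm between the parked and the work direction blocks it
- handle_post (a point): middle of the upright round handle post near the arm's end (black sleeve 18 mm dia, from 44 to 84 mm above the bench), 242 mm from the pivot axis; the point is 64 mm above the bench and moves with the arm
- slot_0 (a point): centre of the innermost slot at the top face of the arm (34 mm above the bench), 80 mm from the pivot. The point's x axis points along the arm, away from the pivot; the slot goes right through the 10 mm plate, 46 mm long along the arm and 14 mm wide
- slot_1 (a point): the same for the middle slot, 138 mm from the pivot
- slot_2 (a point): the same for the outer slot, 196 mm from the pivot, 46 mm from the handle post
- plunger (a joint): how far the plunger is pulled up, m: 0 home (locks the arm at either end), 0.020 fully up. A spring pulls it down with 4 to 6 N. It twists only when up by 0.015 or more; twisted, its cross pin rests on the brass crown and it stays up at about 0.015. Let down between the stations it rides on the arm at about 0.007
- plunger_twist (a joint): twist of the plunger, rad: 0 where it can drop home, 1.4 the other end (held out), counter-clockwise seen from above; it drops when turned back below about 0.15
- plunger_knob (a point): in the plunger's red bar knob, 58 mm from the pivot axis; the bar is 46 mm long along the point's x axis, 14 mm thick along its y, and spans from 20 mm below to 11 mm above this point; at home the point is 95 mm above the bench, and it rises and turns with the plunger
- mat: black rubber mat lying fixed on the bench, 220 x 190 mm (its x and y), 3 mm thick; origin at the centre of its underside
- oilstone: oilstone bedded in a wooden block, one of the things in the way (may be absent): lying flat, origin at the centre of its underside; the block is 62 mm wide (x), 205 mm long (y) and 22 mm high, the grey stone on it 46 x 170 mm, up to 35 mm; about 0.5 kg
- bung: tapered round wooden bung, one of the things in the way (may be absent): 50 mm dia at the top, 36 mm high, standing; origin at the centre of its underside
- stop_block: wooden block 190 x 75 x 30 mm (x, y, z), fixed, origin at the centre of its underside; three wells 46 mm long along its y and 14 mm wide, at x = -58, 0, +58 mm, 20 mm deep, hold the toggle stops upright
- stop_0: toggle stop (may be absent): 63 mm high, 100 g; origin under its centre, z up. From below: steel cross bar 40 mm along x, 9 wide, 8 high; stem 8 mm dia; flange 30 mm dia, its underside 21 mm up; from 25 to 63 mm up a blue bar grip 36 mm along x, 12 mm thick, in line with the cross bar. Fitted, the flange lies on the arm, the origin is 13 mm above the bench and the bar 3 mm below the plate
- stop_1: another toggle stop (may be absent): 63 mm high, 100 g; origin under its centre, z up. From below: steel cross bar 40 mm along x, 9 wide, 8 high; stem 8 mm dia; flange 30 mm dia, its underside 21 mm up; from 25 to 63 mm up a blue bar grip 36 mm along x, 12 mm thick, in line with the cross bar. Fitted, the flange lies on the arm, the origin is 13 mm above the bench and the bar 3 mm below the plate
- stop_2: another toggle stop (may be absent): 63 mm high, 100 g; origin under its centre, z up. From below: steel cross bar 40 mm along x, 9 wide, 8 high; stem 8 mm dia; flange 30 mm dia, its underside 21 mm up; from 25 to 63 mm up a blue bar grip 36 mm along x, 12 mm thick, in line with the cross bar. Fitted, the flange lies on the arm, the origin is 13 mm above the bench and the bar 3 mm below the plate
- chisel: firmer chisel, a bystander to be left alone; origin at its underside
- rule: folded boxwood rule, a bystander to be left alone; origin at its underside
- wedge_2: light oak wedge, 110 mm long, a bystander to be left alone; origin at its underside
Not all that is in view belongs to the job. There is more than one size of the bung; the job needs the middle-sized. Leave any pink look-alike of the stop_2 alone.

How it is judged:
By the outcome, as a careful person would: the job done as asked, in the order asked, and still so for the second after the job is handed in, with the robot touching nothing.
Of oilstone, bung only 1 to 2 are there at a start; the rules pass over those that are not, and their reading is None.
Of stop_0, stop_1, stop_2 only 2 to 3 are there at a start; the rules pass over those that are not, and their reading is None.
At some moment in a run one of oilstone, bung may be knocked a few centimetres aside while the robot is not near it.
It also fails if it takes over 210 s, if anything falls off the work surface, if the arm or the gripper's body presses on something with over 40 N, if the wrist force passes 120 N, or if a joint passes its speed limit or range.

## Working session

There is one attempt and no reset: what is moved stays moved. The work goes in short steps, Python scripts to look and compute and a tool call to move; the robot and the scene stay as the last step left them, time stands still between calls to the robot, and variables do not carry over. Pictures are saved under pics/ and viewed, and the job is handed in when it is done.

Besides the shell and the picture viewer there is one more tool, called after ">>>" by a JSON object that holds its "api" and its "payload". play_rows: Moves the arm, as the interface text tells. Its arguments: {"type":"object","properties":{"rows":{"type":"array","items":{"type":"number"}}},"required":["rows"]}

```bash
mkdir -p pics; ls; python3 - <<'E'
from bench import manip,camera
import cv2
s=manip.state(); print({k:s[k] for k in('time_s','tcp_pos','ee_rot','grip_width','force')}, manip.tcp_to_grasp)
for n in('scene','top','wrist'):
    c=camera(n); cv2.imwrite(f'pics/{n}0.png',c['image'][:,:,::-1]); print(n,c['mtx'].round(1).tolist(),c['R'].round(4).tolist(),c['t'].round(4).tolist())
E
```

```text
pics
{'time_s': 0.0, 'tcp_pos': array([ 0.17863283, -0.62439192,  0.23031988]), 'ee_rot': array([-8.68694424e-04,  9.90305976e-01,  1.38900241e-01, -2.03094407e-04]), 'grip_width': 0.08512579122848744, 'force': array([ 0.05072002, -0.12024906,  0.33478812])} 0.0187
scene [[377.9, 0.0, 253.3], [0.0, 377.9, 197.0], [0.0, 0.0, 1.0]] [[0.6149, -0.7885, 0.0101], [-0.4826, -0.3864, -0.786], [0.6237, 0.4784, -0.6181]] [-0.3012, 0.3332, 1.029]
top [[394.0, 0.0, 259.2], [0.0, 394.0, 186.3], [0.0, 0.0, 1.0]] [[-0.0058, -1.0, -0.0008], [-0.9958, 0.0059, -0.0913], [0.0913, 0.0003, -0.9958]] [0.0266, 0.5521, 1.154]
wrist [[283.7, 0.0, 255.2], [0.0, 283.7, 197.2], [0.0, 0.0, 1.0]] [[0.2752, -0.9614, -0.0017], [-0.9167, -0.263, 0.3009], [-0.2897, -0.0813, -0.9537]] [-0.6495, -0.0393, 0.3808]
```

View pics/scene0.png

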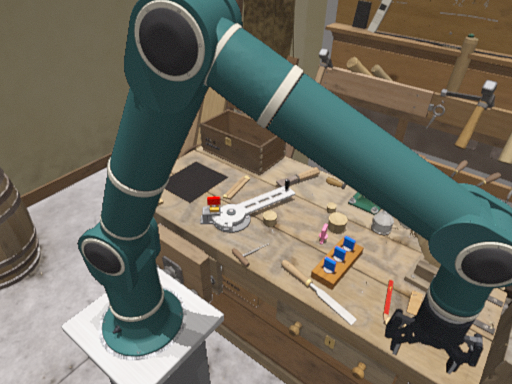

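View pics/top0.png

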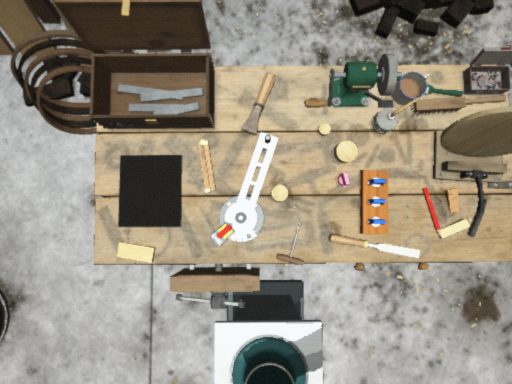

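```bash
cat > h.py <<'E'
from bench import manip,camera
import cv2,numpy as np
from scipy.spatial.transform import Rotation as Ro
def pt(c,u,v,z):
    d=c['R'].T@np.linalg.solve(c['mtx'],[u,v,1.]); o=-c['R'].T@c['t']
    return o+d*(z-o[2])/d[2]
def px(c,X):
    p=c['mtx']@(c['R']@np.array(X,float)+c['t']); return p[:2]/p[2]
def crop(c,x0,y0,x1,y1,k,name):
    im=c['image'][y0:y1,x0:x1,::-1]; cv2.imwrite('pics/'+name,cv2.resize(im,None,fx=k,fy=k,interpolation=cv2.INTER_CUBIC))
def rot():
    q=manip.state()['ee_rot']; return Ro.from_quat([q[1],q[2],q[3],q[0]])
def yawd(R): # world angle of tool y axis (mod 180) deg
    y=R.as_matrix()[:,1]; return np.degrees(np.arctan2(y[1],y[0]))
def move(target,yaw=None):
    """row (deg, cm) to bring TCP to target, pointing down, with jaw axis at world angle yaw (mod 180)"""
    s=manip.state(); R=rot(); 
    M=R.as_matrix(); d=M.T@(np.array(target)-s['tcp_pos'])*100
    if yaw is None: yaw=yawd(R)
    best=None
    for k in (0,180,-180):
        a=np.radians(yaw+k); y=np.array([np.cos(a),np.sin(a),0]); z=np.array([0,0,-1.]); x=np.cross(y,z)
        r=(R.inv()*Ro.from_matrix(np.c_[x,y,z])).as_rotvec(degrees=True)
        if best is None or np.linalg.norm(r)<np.linalg.norm(best): best=r
    print('rot',best.round(1),'shift',d.round(2),'rows>=',max(np.linalg.norm(d)/6.25,np.linalg.norm(best)/10.7).round(1))
def st():
    s=manip.state(); print('t',round(s['time_s'],2),'tcp',s['tcp_pos'].round(4),'yaw',yawd(rot()).round(1),'tilt',rot().as_matrix()[:,2].round(3),'F',s['force'].round(1),'w',round(s['grip_width'],4),'j',s['joints'].round(2))
E
python3 - <<'E'
from h import *
c=camera('top'); crop(c,200,110,400,270,4,'t1.png')
hsv=cv2.cvtColor(c['image'],cv2.COLOR_RGB2HSV)
def blobs(m,n):
    k,l,s,ce=cv2.connectedComponentsWithStats(m.astype('uint8'))
    for i in range(1,k):
        if s[i,4]>15 and s[i,1]<300: 
            print(n,s[i].tolist(),ce[i].round(1))
H,S,V=[hsv[:,:,i].astype(int) for i in range(3)]
blobs((H>100)&(H<125)&(S>130)&(V>80),'blue')
blobs(((H<6)|(H>174))&(S>180)&(V>120),'red')
blobs((H>140)&(H<173)&(S>80),'pink')
blobs((V<35),'black')
for n,(u,v) in dict(b1=(280,193),b2=(346,151),b3=(325,129)).items(): print(n,pt(c,u,v,.036))
st()
E
```

```text
blue [373, 179, 13, 5, 50] [378.9 180.7]
blue [372, 199, 13, 4, 49] [378.1 200.6]
blue [372, 220, 13, 4, 43] [378.3 221.2]
red [423, 188, 16, 41, 156] [430.9 208.2]
red [218, 225, 13, 12, 59] [223.8 231. ]
pink [339, 174, 9, 12, 51] [342.3 179.9]
black [44, 0, 16, 21, 95] [51.6  8.7]
black [350, 0, 69, 38, 848] [389.   12.1]
black [420, 0, 39, 28, 386] [442.2  10. ]
black [457, 0, 11, 6, 33] [462.5   2.2]
black [470, 0, 22, 14, 181] [480.    7.3]
black [413, 20, 24, 16, 146] [422.9  30.2]
black [15, 40, 48, 47, 223] [34.1 57.9]
black [41, 56, 25, 17, 145] [53.3 63.5]
black [67, 58, 7, 5, 23] [70.7 60. ]
black [75, 58, 7, 7, 19] [77.8 60.8]
black [95, 60, 5, 8, 17] [97.1 63.1]
black [51, 72, 26, 27, 193] [65.4 83.5]
black [343, 78, 7, 13, 25] [345.6  83.8]
black [81, 84, 9, 12, 56] [85.1 90.4]
black [27, 86, 9, 20, 84] [32.1 96.1]
black [45, 90, 8, 7, 24] [48.5 92.7]
black [40, 98, 27, 15, 116] [ 52.6 105.5]
black [42, 107, 26, 18, 107] [ 53.9 117.1]
black [131, 120, 10, 7, 28] [135.9 123.9]
black [132, 164, 16, 11, 44] [139.5 169.7]
black [171, 165, 8, 10, 27] [173.6 169.1]
black [122, 168, 9, 7, 19] [125.3 171. ]
black [461, 172, 6, 5, 23] [463.  174.1]
black [159, 174, 13, 9, 24] [165.1 177.5]
black [475, 177, 4, 10, 18] [476.9 180.9]
black [124, 179, 8, 12, 21] [127.4 184.2]
black [161, 183, 10, 10, 23] [166.6 188. ]
black [171, 199, 7, 12, 31] [174.2 205.3]
black [477, 201, 4, 12, 17] [478.7 206.3]
black [120, 203, 6, 12, 27] [122.2 208.5]
black [127, 207, 13, 15, 62] [133.4 213.5]
black [120, 215, 9, 10, 22] [124.2 219.2]
black [160, 218, 10, 7, 22] [164.  221.2]
b1 [ 0.53101519 -0.03806862  0.036     ]
b2 [ 0.65575828 -0.23673328  0.036     ]
b3 [ 0.72307586 -0.17536315  0.036     ]
t 0.2 tcp [ 0.1787 -0.6246  0.2307] yaw -74.0 tilt [-0.     0.001 -1.   ] F [ 0.3  0.6 -0.4] w 0.0859 j [ 1.25  0.47 -0.01  1.6   0.01  1.07 -0.06]
```

View pics/t1.png

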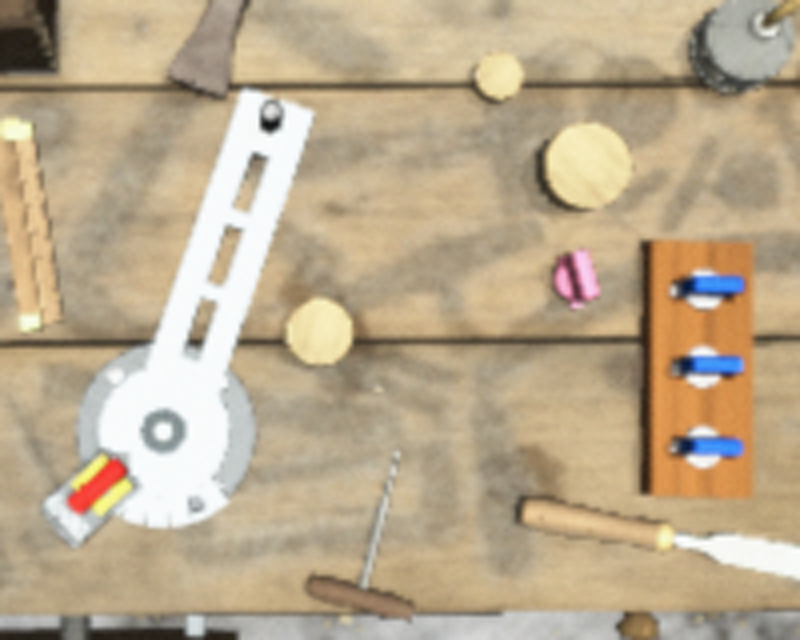

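```bash
python3 - <<'E'
from h import *
c=camera('top')
P=pt(c,200+163/4,110+431/4,.034); Hp=pt(c,200+271/4,110+114/4,.084)
print('pivot',P,'hp',Hp, np.linalg.norm((Hp-P)[:2]))
# arm centreline: slots centres (mean of crop coords)
sl=[pt(c,200+u/4,110+v/4,.034) for u,v in((204,322),(227,252),(254,183))]
print([np.linalg.norm((x-P)[:2]).round(4) for x in sl],[np.degrees(np.arctan2(*(x-P)[1::-1])).round(1) for x in sl+[Hp]])
k=pt(c,223.8,231,.106); print('knob',k,np.linalg.norm((k-P)[:2]),np.degrees(np.arctan2(*(k-P)[1::-1])))
for n,u,v in(('b',319,330),('stop0',708,286),('stop1',708,366),('stop2',708,447)):print(n,pt(c,200+u/4,110+v/4,.036 if n=='b' else .073))
a=np.radians(-18.5+0)
m=[pt(c,u,v,.003) for u,v in((120,155),(182,155),(182,226),(119,226))]; print(np.round(m,3)); print('mat',np.mean(m,0))
for n,u,v in (('gimtip',397,452),('gimh',310,580),('gimh2',410,612),('chis',520,508)):print(n,pt(c,200+u/4,110+v/4,.01), np.linalg.norm((pt(c,200+u/4,110+v/4,.01)-P)[:2]),np.degrees(np.arctan2(*(pt(c,200+u/4,110+v/4,.01)-P)[1::-1])))
for n in('scene',): crop(camera(n),150,140,400,320,3,'s1.png')
E
```

```text
pivot [0.45865337 0.07836874 0.034     ] hp [ 0.68478119 -0.00199605  0.084     ] 0.2399839435309577
[np.float64(0.0861), np.float64(0.1411), np.float64(0.1968)] [np.float64(-20.8), np.float64(-19.8), np.float64(-20.3), np.float64(-19.6)]
knob [0.42161721 0.12177257 0.106     ] 0.05705759225928231 130.47387230448268
b [ 0.53250414 -0.03734406  0.036     ]
stop0 [ 0.55976872 -0.31525481  0.073     ]
stop1 [ 0.50225832 -0.31335119  0.073     ]
stop2 [ 0.44456967 -0.31144166  0.073     ]
[[0.653 0.451 0.003]
 [0.652 0.26  0.003]
 [0.435 0.257 0.003]
 [0.436 0.448 0.003]]
mat [0.54431461 0.35403608 0.003     ]
gimtip [ 0.44218241 -0.0963402   0.01      ] 0.17548363657653723 -95.38573114945733
gimh [ 0.34747699 -0.03000072  0.01      ] 0.1552550404777752 -135.73249193098727
gimh2 [ 0.32349577 -0.10423018  0.01      ] 0.2271782161272082 -126.5084129799659
chis [ 0.39988008 -0.18784149  0.01      ] 0.27262095928017666 -102.44991409336404
```

View pics/s1.png

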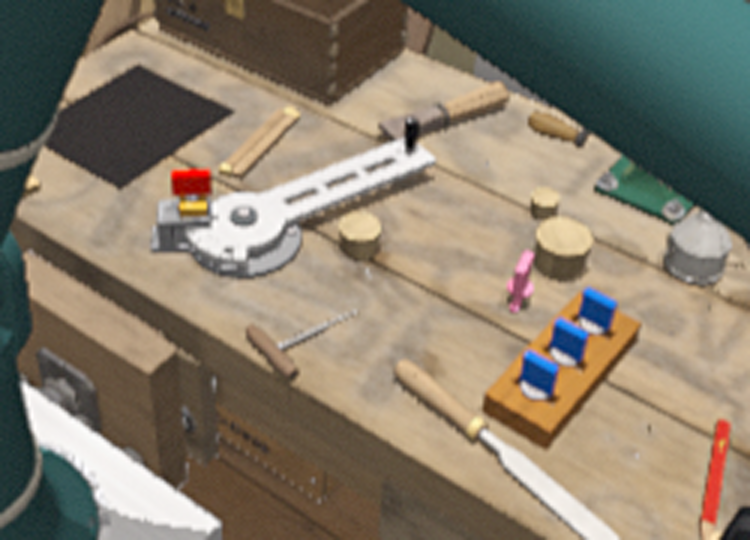

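```bash
python3 - <<'E'
from h import *
move([.5325,-.0375,.2],-20)
E
```

```text
rot [ -0.  -0. -54.] shift [ 50.16 -46.72   3.12] rows>= 11.0
```

>>> {"api": "play_rows", "payload": {"rows": [0, 0, -10, 8, -7.5, 0, 1, 0, 0, -54, 50.2, -46.7, 3.1, 1, 0, 0, -54, 50.2, -46.7, 3.1, 1, 0, 0, -54, 50.2, -46.7, 3.1, 1, 0, 0, -54, 50.2, -46.7, 3.1, 1, 0, 0, -54, 50.2, -46.7, 3.1, 1, 0, 0, -54, 50.2, -46.7, 3.1, 1, 0, 0, -54, 50.2, -46.7, 3.1, 1, 0, 0, -54, 50.2, -46.7, 3.1, 1, 0, 0, -54, 50.2, -46.7, 3.1, 1, 0, 0, -54, 50.2, -46.7, 3.1, 1, 0, 0, -54, 50.2, -46.7, 3.1, 1]}}

```text
time_s: 1.8
tcp_pos: [0.5345, -0.0317, 0.2003]
ee_rot: [-0.001, 0.817, 0.577, 0.001]
force: [-0.2, -0.5, -0.8]
grip_width: 0.0853
```

```bash
python3 - <<'E'
from h import *
st(); c=camera('wrist'); cv2.imwrite('pics/w1.png',c['image'][:,:,::-1]); crop(camera('top'),200,110,400,270,3,'t2.png')
move([.5325,-.0375,.2],-20)
E
```

```text
t 1.8 tcp [ 0.5345 -0.0317  0.2003] yaw -19.5 tilt [ 0.001  0.004 -1.   ] F [-0.2 -0.5 -0.8] w 0.0853 j [ 0.42  0.37 -0.51  1.89  0.21  0.94 -0.53]
rot [-0.1  0.   0.1] shift [-0.03 -0.01 -0.01] rows>= 0.0
```

View pics/w1.png

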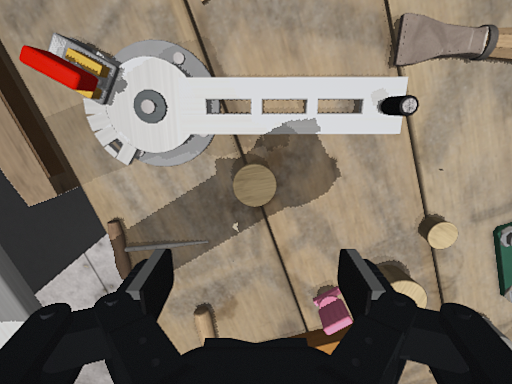

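```bash
python3 - <<'E'
from h import *
st(); c=camera('wrist'); cv2.imwrite('pics/w2.png',c['image'][:,:,::-1])
hsv=cv2.cvtColor(c['image'],cv2.COLOR_RGB2HSV).astype(int)
m=((hsv[:,:,0]<6)|(hsv[:,:,0]>174))&(hsv[:,:,1]>180)&(hsv[:,:,2]>100)
k,l,s,ce=cv2.connectedComponentsWithStats(m.astype('uint8'))
print([(s[i].tolist(),ce[i].round(1)) for i in range(1,k) if s[i,4]>100])
crop(c,60,20,440,220,2,'w2c.png')
E
```

```text
t 1.9 tcp [ 0.5327 -0.0373  0.1999] yaw -19.9 tilt [-0.001  0.    -1.   ] F [ 0.3 -0.5 -0.6] w 0.0853 j [ 0.42  0.36 -0.5   1.89  0.21  0.94 -0.53]
[([16, 38, 62, 45, 1137], array([46.1, 59.5]))]
```

View pics/w2c.png

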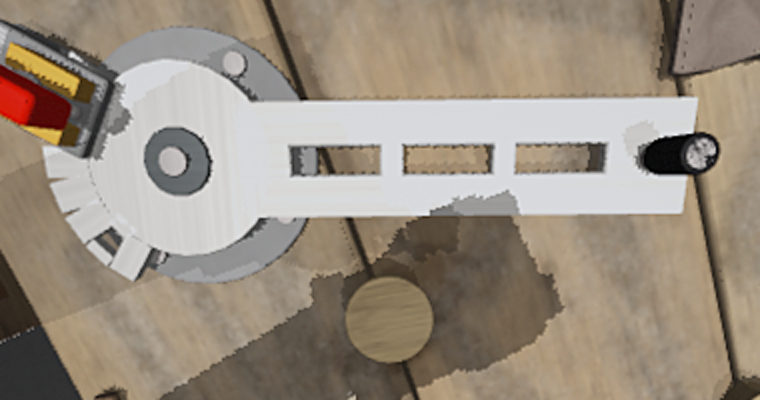

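```bash
python3 - <<'E'
from h import *
c=camera('wrist'); f=lambda u,v,z:pt(c,60+u/2,20+v/2,z)
b=f(389,320,.036); print('bung',b)
sl=np.array([f(340,160,.034),f(449,160,.034),f(560,158,.034)]);print(sl.round(4)); d=sl[2]-sl[0]; a=np.arctan2(d[1],d[0]); print('arm angle',np.degrees(a), 'len',np.linalg.norm(d))
print('pivot from slots',(sl-np.outer([.08,.138,.196],[np.cos(a),np.sin(a),0])).round(4))
print('post',f(703,153,.084))
e=f(345,320,.036)-f(433,320,.036);print(np.linalg.norm(e))
move([b[0],b[1],.005],-20)
E
```

```text
bung [ 0.53196421 -0.03858394  0.036     ]
[[0.5372 0.0494 0.034 ]
 [0.5901 0.0301 0.034 ]
 [0.6441 0.0114 0.034 ]]
arm angle -19.574457796413252 len 0.11344011695032011
pivot from slots [[0.4619 0.0762 0.034 ]
 [0.4601 0.0764 0.034 ]
 [0.4595 0.0771 0.034 ]]
post [ 0.68883331 -0.00418362  0.084     ]
0.04906772472491317
rot [-0.   0.  -0.1] shift [ 0.06 -0.04 19.5 ] rows>= 3.1
```

>>> {"api": "play_rows", "payload": {"rows": [0, 0, 0, 0.1, 0, 6, 1, 0, 0, 0, 0.1, 0, 12, 1, 0, 0, 0, 0.1, 0, 17, 1, 0, 0, 0, 0.1, 0, 19.5, 1, 0, 0, 0, 0.1, 0, 19.5, 1, 0, 0, 0, 0.1, 0, 19.5, 1, 0, 0, 0, 0.1, 0, 19.5, 0.3, 0, 0, 0, 0.1, 0, 19.5, 0.3, 0, 0, 0, 0.1, 0, 19.5, 0.3, 0, 0, 0, 0.1, 0, 19.5, 0.3, 0, 0, 0, 0.1, 0, 19.5, 0.3]}}

```text
time_s: 3.38
tcp_pos: [0.5331, -0.0385, 0.0066]
ee_rot: [0.001, 0.82, 0.573, -0.0]
force: [-2.8, -0.8, 9.8]
grip_width: 0.0462
```

>>> {"api": "play_rows", "payload": {"rows": [0, 0, 0, 0, 0, -3, 0.3, 0, 0, 0, 0, 0, -8, 0.3, 0, 0, 0, 0, 0, -13, 0.3, 0, 0, 0, 0, 0, -18, 0.3, 0, 0, 0, 0, 0, -20, 0.3, 0, 0, 0, 0, 0, -20, 0.3]}}

```text
time_s: 4.12
tcp_pos: [0.534, -0.0384, 0.2085]
ee_rot: [0.002, 0.82, 0.572, 0.001]
force: [-0.5, 1.0, -1.1]
grip_width: 0.046
```

```bash
python3 - <<'E'
from h import *
st(); c=camera('wrist'); cv2.imwrite('pics/w3.png',c['image'][:,:,::-1])
move([.545,.345,.2],-20)
move([.545,.345,.012],-20)
E
```

```text
t 4.12 tcp [ 0.534  -0.0384  0.2085] yaw -20.2 tilt [ 0.005 -0.002 -1.   ] F [-0.5  1.  -1.1] w 0.046 j [ 0.44  0.36 -0.52  1.88  0.22  0.95 -0.54]
rot [ 0.1  0.1 -0.2] shift [ 36.41 -12.09   0.61] rows>= 6.1
rot [ 0.1  0.1 -0.2] shift [ 36.44 -12.13  19.41] rows>= 6.9
```

View pics/w3.png

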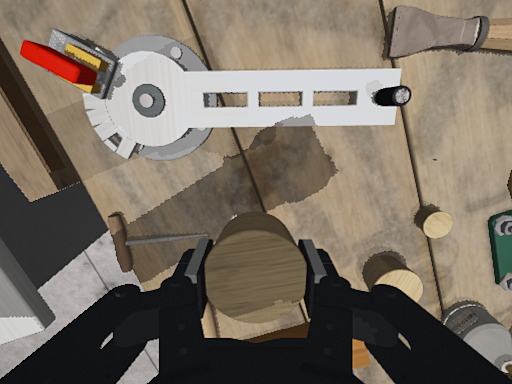

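>>> {"api": "play_rows", "payload": {"rows": [0, 0, 0, 36.4, -12.1, 0.5, 0.3, 0, 0, 0, 36.4, -12.1, 0.5, 0.3, 0, 0, 0, 36.4, -12.1, 0.5, 0.3, 0, 0, 0, 36.4, -12.1, 0.5, 0.3, 0, 0, 0, 36.4, -12.1, 0.5, 0.3, 0, 0, 0, 36.4, -12.1, 0.5, 0.3, 0, 0, 0, 36.4, -12.1, 0.5, 0.3, 0, 0, 0, 36.4, -12.1, 0.5, 0.3, 0, 0, 0, 36.4, -12.1, 6, 0.3, 0, 0, 0, 36.4, -12.1, 12, 0.3, 0, 0, 0, 36.4, -12.1, 16, 0.3, 0, 0, 0, 36.4, -12.1, 17, 0.3]}}

```text
time_s: 5.68
tcp_pos: [0.544, 0.3406, 0.0328]
ee_rot: [0.002, 0.821, 0.571, -0.003]
force: [-0.0, -0.3, -0.9]
grip_width: 0.0463
```

```bash
python3 - <<'E'
from h import *
st(); move([.545,.345,.0105],-20)
E
```

```text
t 5.67 tcp [0.544  0.3406 0.0328] yaw -20.3 tilt [-0.003 -0.007 -1.   ] F [-0.  -0.3 -0.9] w 0.0463 j [-0.28  0.76 -0.47  1.71  0.46  0.79 -1.33]
rot [-0.1  0.4 -0.3] shift [ 0.47 -0.06  2.22] rows>= 0.4
```

>>> {"api": "play_rows", "payload": {"rows": [0, 0, 0, 0.4, 0, 1.2, 0.3, 0, 0, 0, 0.4, 0, 2.1, 0.3, 0, 0, 0, 0.4, 0, 2.2, 0.3, 0, 0, 0, 0.4, 0, 2.2, 0.3, 0, 0, 0, 0.4, 0, 2.2, 0.8, 0, 0, 0, 0.4, 0, 2.2, 0.9, 0, 0, 0, 0.4, 0, 2.2, 0.9, 0, 0, 0, 0.4, 0, 0, 0.9, 0, 0, 0, 0.4, 0, -5, 0.9, 0, 0, 0, 0.4, 0, -10, 0.9, 0, 0, 0, 0.4, 0, -16, 0.9, 0, 0, 0, 0.4, 0, -17, 0.9]}}

```text
time_s: 7.18
tcp_pos: [0.5479, 0.3476, 0.2097]
ee_rot: [0.002, 0.821, 0.571, 0.002]
force: [0.5, -0.0, -0.2]
grip_width: 0.0769
```

```bash
python3 - <<'E'
from h import *
st(); c=camera('wrist'); cv2.imwrite('pics/w4.png',c['image'][:,:,::-1]); c=camera('top'); crop(c,100,120,300,260,4,'t4.png')
E
```

```text
t 7.17 tcp [0.5479 0.3476 0.2097] yaw -20.3 tilt [ 0.005 -0.001 -1.   ] F [ 0.5 -0.  -0.2] w 0.0769 j [-0.22  0.56 -0.57  1.6   0.34  1.08 -1.23]
```

View pics/w4.png

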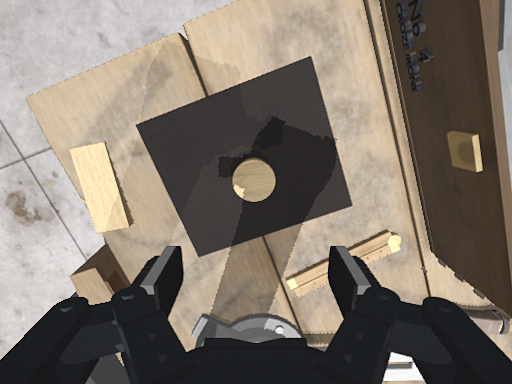

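View pics/t4.png

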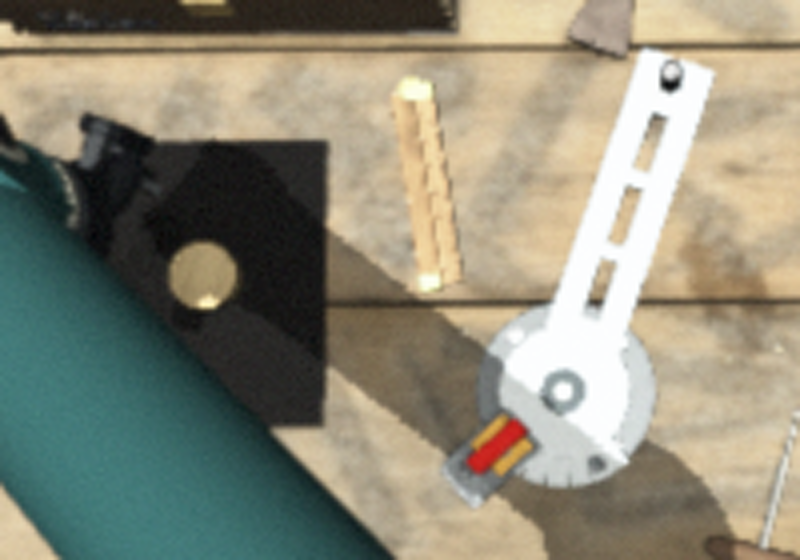

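```bash
python3 - <<'E'
from h import *
move([.4216,.1205,.17],41.4)
E
```

```text
rot [ -0.    0.3 -61.7] shift [-25.47  -3.9    3.66] rows>= 5.8
```

>>> {"api": "play_rows", "payload": {"rows": [0, 0, -62, -25.5, -3.9, 3.7, 0.5, 0, 0, -62, -25.5, -3.9, 3.7, 0.5, 0, 0, -62, -25.5, -3.9, 3.7, 0.5, 0, 0, -62, -25.5, -3.9, 3.7, 0.5, 0, 0, -62, -25.5, -3.9, 3.7, 0.5, 0, 0, -62, -25.5, -3.9, 3.7, 0.5, 0, 0, -62, -25.5, -3.9, 3.7, 0.5, 0, 0, -62, -25.5, -3.9, 3.7, 0.5, 0, 0, -62, -25.5, -3.9, 3.7, 0.5]}}

```text
time_s: 8.4
tcp_pos: [0.4214, 0.1205, 0.1694]
ee_rot: [0.001, 0.41, 0.912, -0.002]
force: [0.3, 0.2, -0.1]
grip_width: 0.0428
```

```bash
python3 - <<'E'
from h import *
camera('top');st(); c=camera('wrist'); cv2.imwrite('pics/w5.png',c['image'][:,:,::-1]); c=camera('scene'); crop(c,130,130,330,280,4,'s5.png')
move([.4216,.1205,.17],41.4)
E
```

```text
t 8.45 tcp [0.4215 0.1205 0.1695] yaw 41.7 tilt [ 0.    -0.005 -1.   ] F [0.2 0.4 1. ] w 0.0426 j [ 0.4   0.33 -0.87  2.11  0.34  0.84  0.05]
rot [-0.2  0.2  0.3] shift [-0.01  0.01 -0.05] rows>= 0.0
```

View pics/w5.png

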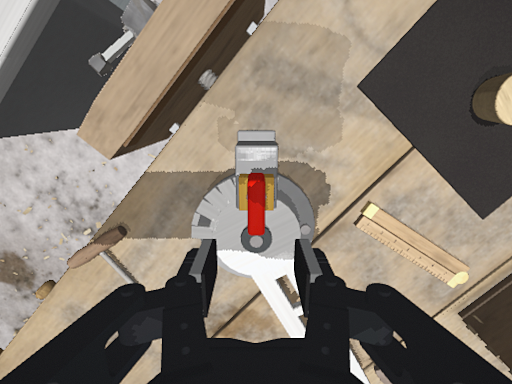

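View pics/s5.png

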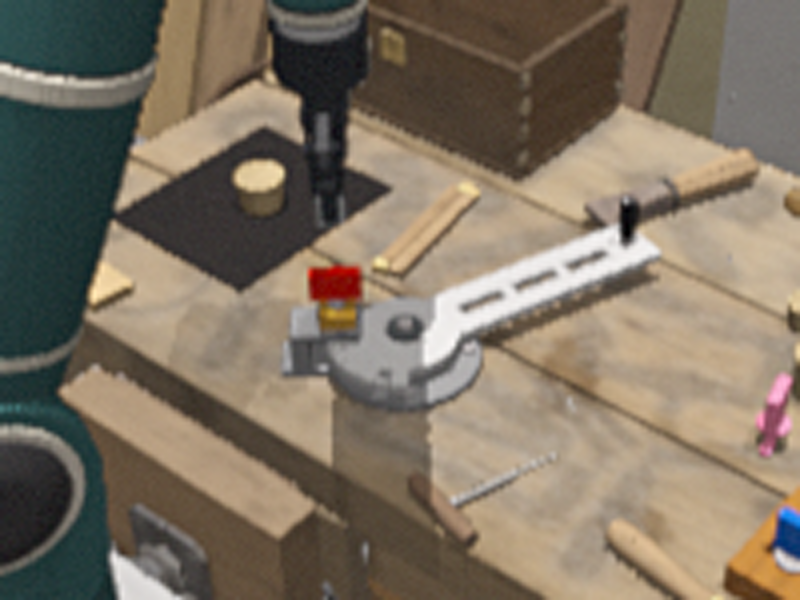

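```bash
python3 - <<'E'
from h import *
c=camera('wrist'); hsv=cv2.cvtColor(c['image'],cv2.COLOR_RGB2HSV).astype(int)
crop(c,200,120,320,260,5,'w6.png')
m=((hsv[:,:,0]<6)|(hsv[:,:,0]>174))&(hsv[:,:,1]>150)&(hsv[:,:,2]>60)
p=np.argwhere(m)[:,::-1].astype(np.float32); r=cv2.minAreaRect(p); print(r)
print(pt(c,*r[0],.106)); b=[pt(c,*q,.106) for q in cv2.boxPoints(r)]; print(np.round(b,4))
E
```

```text
((255.5, 203.5), (61.0, 17.0), 90.0)
[0.41770953 0.12494401 0.106     ]
[[0.397  0.1387 0.106 ]
 [0.4064 0.1471 0.106 ]
 [0.4399 0.1102 0.106 ]
 [0.4298 0.1012 0.106 ]]
```

View pics/w6.png

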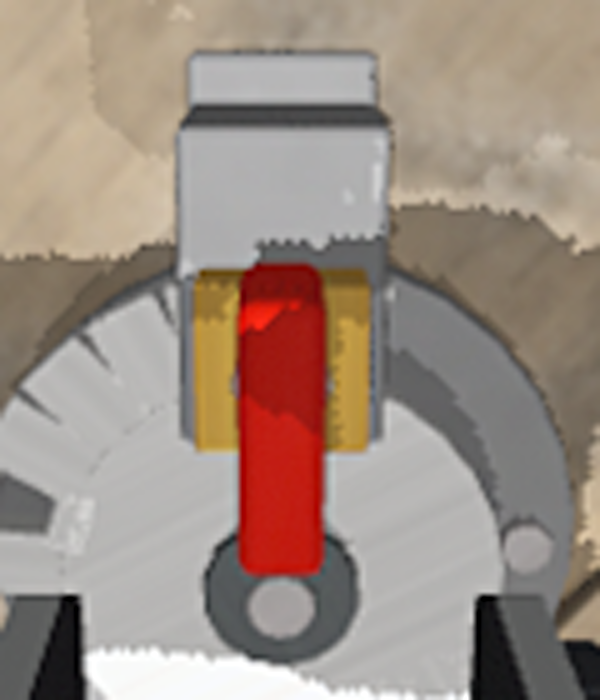

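```bash
python3 - <<'E'
from h import *
c=camera('wrist')
for v in (206,207.5,209): print(pt(c,256,v,.106), px(c,[.4216,.1205,.106]))
move([.4210,.1212,.0775],41.4)
E
```

```text
[0.41939254 0.12362921 0.106     ] [255.43826052 210.61422977]
[0.42021312 0.12270975 0.106     ] [255.43826052 210.61422977]
[0.42103653 0.12178713 0.106     ] [255.43826052 210.61422977]
rot [-0.2  0.2  0.3] shift [0.13 0.04 9.21] rows>= 1.5
```

Going down around the knob and closing.

>>> {"api": "play_rows", "payload": {"rows": [0, 0, 0, 0.1, 0, 4, 0.5, 0, 0, 0, 0.1, 0, 8, 0.5, 0, 0, 0, 0.1, 0, 9.2, 0.5, 0, 0, 0, 0.1, 0, 9.2, 0.5, 0, 0, 0, 0.1, 0, 9.2, 0.5, 0, 0, 0, 0.1, 0, 9.2, 0, 0, 0, 0, 0.1, 0, 9.2, 0, 0, 0, 0, 0.1, 0, 9.2, 0, 0, 0, 0, 0.1, 0, 9.2, 0, 0, 0, 0, 0.1, 0, 9.2, 0]}}

```text
time_s: 9.9
tcp_pos: [0.4218, 0.1208, 0.0786]
ee_rot: [0.002, 0.409, 0.912, -0.002]
force: [-1.9, -0.9, 5.9]
grip_width: 0.0131
```

```bash
python3 - <<'E'
from h import *
st()
E
```

```text
t 9.9 tcp [0.4218 0.1208 0.0786] yaw 41.7 tilt [ 0.003 -0.005 -1.   ] F [-1.9 -0.9  5.9] w 0.0131 j [ 0.26  0.49 -0.73  2.18  0.54  0.66 -0.13]
```

>>> {"api": "play_rows", "payload": {"rows": [0, 0, 0, 0, 0, -0.6, 0, 0, 0, 0, 0, 0, -1.2, 0, 0, 0, 0, 0, 0, -1.8, 0, 0, 0, 0, 0, 0, -1.9, 0, 0, 0, 0, 0, 0, -1.9, 0]}}

```text
time_s: 10.52
tcp_pos: [0.4216, 0.1208, 0.0975]
ee_rot: [0.002, 0.409, 0.912, -0.002]
force: [1.5, 1.4, -7.2]
grip_width: 0.013
```

```bash
python3 - <<'E'
from h import *
st(); crop(camera('scene'),160,170,260,245,7,'s7.png')
E
```

```text
t 10.53 tcp [0.4216 0.1208 0.0975] yaw 41.7 tilt [ 0.002 -0.005 -1.   ] F [ 1.5  1.4 -7.2] w 0.013 j [ 0.29  0.45 -0.77  2.17  0.5   0.7  -0.09]
```

View pics/s7.png

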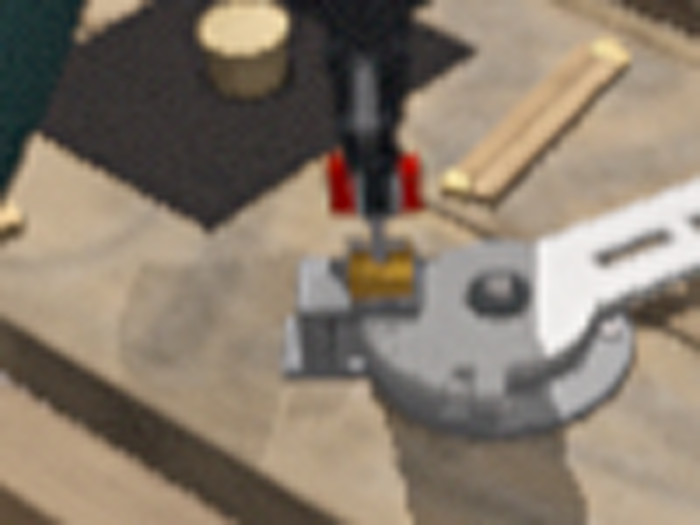

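>>> {"api": "play_rows", "payload": {"rows": [0, 0, -10, 0, 0, 0, 0, 0, 0, -20, 0, 0, 0, 0, 0, 0, -30, 0, 0, 0, 0, 0, 0, -40, 0, 0, 0, 0, 0, 0, -50, 0, 0, 0, 0, 0, 0, -60, 0, 0, 0, 0, 0, 0, -70, 0, 0, 0, 0, 0, 0, -78, 0, 0, 0, 0, 0, 0, -78, 0, 0, 0, 0, 0, 0, -78, 0, 0, 0, 0]}}

```text
time_s: 11.82
tcp_pos: [0.422, 0.1228, 0.0976]
ee_rot: [0.002, -0.256, 0.967, -0.001]
force: [1.0, 5.5, -8.2]
grip_width: 0.0128
```

```bash
python3 - <<'E'
from h import *
st()
E
```

```text
t 11.82 tcp [0.422  0.1228 0.0976] yaw 119.7 tilt [ 0.003 -0.001 -1.   ] F [ 1.   5.5 -8.2] w 0.0128 j [ 0.52  0.61 -1.08  2.16  0.76  0.82  1.05]
```

Twisted 78°. Lower 4 mm and open, then rise.

>>> {"api": "play_rows", "payload": {"rows": [0, 0, 0, 0, 0, 0.2, 0, 0, 0, 0, 0, 0, 0.4, 0, 0, 0, 0, 0, 0, 0.4, 0, 0, 0, 0, 0, 0, 0.4, 0.5, 0, 0, 0, 0, 0, 0.4, 0.5, 0, 0, 0, 0, 0, 0.4, 0.5, 0, 0, 0, 0, 0, -2, 0.5, 0, 0, 0, 0, 0, -6, 0.5, 0, 0, 0, 0, 0, -10, 0.5, 0, 0, 0, 0, 0, -10, 0.5]}}

```text
time_s: 13.08
tcp_pos: [0.4233, 0.1234, 0.1999]
ee_rot: [0.004, -0.256, 0.967, -0.001]
force: [0.6, -0.8, -0.1]
grip_width: 0.0429
```

```bash
python3 - <<'E'
from h import *
st(); crop(camera('scene'),160,170,260,245,6,'s8.png'); c=camera('wrist'); cv2.imwrite('pics/w8.png',c['image'][:,:,::-1])
E
```

```text
t 13.07 tcp [0.4233 0.1234 0.1999] yaw 119.7 tilt [ 0.008 -0.    -1.   ] F [ 0.6 -0.8 -0.1] w 0.0429 j [ 0.71  0.47 -1.29  2.07  0.55  0.99  1.22]
```

View pics/s8.png

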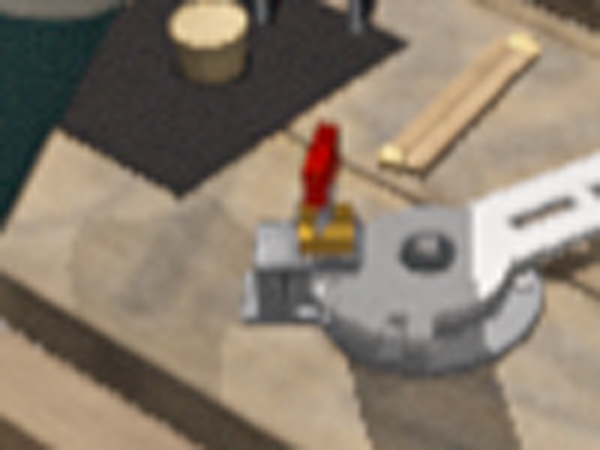

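View pics/w8.png

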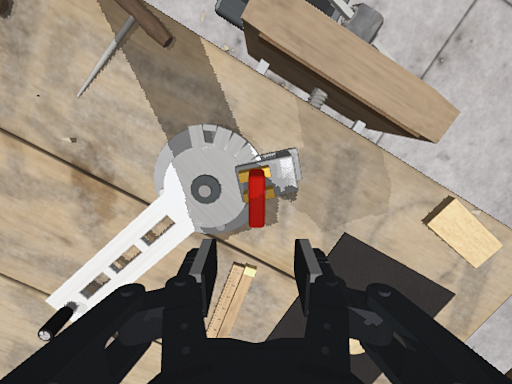

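```bash
python3 - <<'E'
from h import *
move([.688,-.004,.17],70.4)
E
```

```text
rot [-0.1  0.2 49.3] shift [-16.89 -24.15   2.86] rows>= 4.7
```

>>> {"api": "play_rows", "payload": {"rows": [0, 0, 49.3, -16.9, -24.1, 2.9, 0.5, 0, 0, 49.3, -16.9, -24.1, 2.9, 0.5, 0, 0, 49.3, -16.9, -24.1, 2.9, 0.5, 0, 0, 49.3, -16.9, -24.1, 2.9, 0.5, 0, 0, 49.3, -16.9, -24.1, 2.9, 0.5, 0, 0, 49.3, -16.9, -24.1, 2.9, 0.5, 0, 0, 49.3, -16.9, -24.1, 2.9, 0.5, 0, 0, 49.3, -16.9, -24.1, 2.9, 0.5]}}

```text
time_s: 14.18
tcp_pos: [0.6868, -0.0023, 0.1692]
ee_rot: [0.001, 0.169, 0.986, -0.001]
force: [0.5, 0.9, 0.6]
grip_width: 0.0425
```

```bash
python3 - <<'E'
from h import *
camera('top');camera('top');st(); c=camera('wrist'); cv2.imwrite('pics/w9.png',c['image'][:,:,::-1])
print(px(c,[.688,-.0042,.084]))
move([.688,-.004,.05],70.4)
E
```

```text
t 14.28 tcp [ 0.6872 -0.0028  0.1698] yaw 70.5 tilt [ 0.004 -0.002 -1.   ] F [-0.6 -0.2  0.3] w 0.0427 j [ 0.48  0.75 -0.83  1.52  0.59  1.13  0.76]
[254.23185414 202.80825631]
rot [-0.   0.2  0. ] shift [-0.03 -0.06 11.99] rows>= 1.9
```

View pics/w9.png

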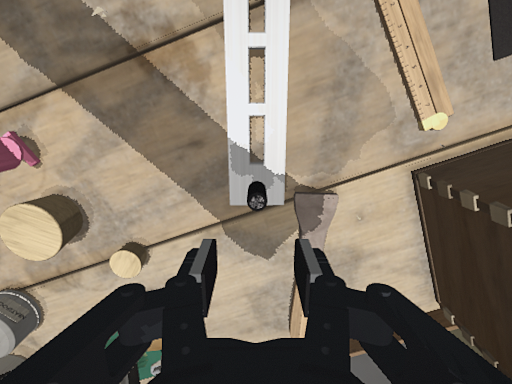

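>>> {"api": "play_rows", "payload": {"rows": [0, 0, 0, 0, 0, 5, 0.5, 0, 0, 0, 0, 0, 10, 0.5, 0, 0, 0, 0, 0, 12, 0.5, 0, 0, 0, 0, 0, 12, 0.5, 0, 0, 0, 0, 0, 12, 0.5, 0, 0, 0, 0, 0, 12, 0, 0, 0, 0, 0, 0, 12, 0, 0, 0, 0, 0, 0, 12, 0, 0, 0, 0, 0, 0, 12, 0]}}

```text
time_s: 15.45
tcp_pos: [0.689, -0.0032, 0.0519]
ee_rot: [0.003, 0.17, 0.985, -0.0]
force: [-0.8, -0.7, 6.0]
grip_width: 0.0166
```

```bash
python3 - <<'E'
from h import *
st()
s=manip.state(); P=np.array([.460,.077]); v=s['tcp_pos'][:2]-P; print(np.linalg.norm(v),np.degrees(np.arctan2(v[1],v[0])))
M=rot().as_matrix()
for k in range(1,13):
    a=np.radians(-6*k); w=np.array([np.cos(a)*v[0]-np.sin(a)*v[1]-v[0],np.sin(a)*v[0]+np.cos(a)*v[1]-v[1],0])
    print(6*k,(M.T@w*100).round(1))
E
```

```text
t 15.45 tcp [ 0.689  -0.0032  0.0519] yaw 70.4 tilt [ 0.007 -0.002 -1.   ] F [-0.8 -0.7  6. ] w 0.0166 j [ 0.44  0.88 -0.74  1.57  0.7   0.96  0.69]
0.2425970040214573 -19.297248411337446
6 [ 0.1 -2.5 -0. ]
12 [ 0.5 -5.  -0. ]
18 [ 1.2 -7.5 -0. ]
24 [ 2.  -9.9 -0. ]
30 [  3.2 -12.1  -0. ]
36 [  4.6 -14.3  -0. ]
42 [  6.2 -16.3  -0. ]
48 [  7.9 -18.1  -0.1]
54 [  9.9 -19.7  -0.1]
60 [ 12.  -21.1  -0.1]
66 [ 14.3 -22.2  -0.1]
72 [ 16.6 -23.2  -0.1]
```

>>> {"api": "play_rows", "payload": {"rows": [0, 0, 3, 0, -1.2, 0, 0, 0, 0, 6, 0.1, -2.5, 0, 0, 0, 0, 12, 0.5, -5, 0, 0, 0, 0, 18, 1.2, -7.5, 0, 0, 0, 0, 24, 2, -9.9, 0, 0, 0, 0, 30, 3.2, -12.1, 0, 0, 0, 0, 36, 4.6, -14.3, 0, 0, 0, 0, 36, 4.6, -14.3, 0, 0]}}

```text
time_s: 16.45
tcp_pos: [0.5952, -0.1238, 0.0519]
ee_rot: [0.002, 0.468, 0.884, -0.0]
force: [-2.7, 2.3, 1.4]
grip_width: 0.0161
```

```bash
python3 - <<'E'
from h import *
st()
s=manip.state(); P=np.array([.460,.077]); v=s['tcp_pos'][:2]-P; print(np.linalg.norm(v),np.degrees(np.arctan2(v[1],v[0])))
M=rot().as_matrix()
for k in (6,12,18,24,30,34,36,37,38):
    a=np.radians(-k); w=np.array([np.cos(a)*v[0]-np.sin(a)*v[1]-v[0],np.sin(a)*v[0]+np.cos(a)*v[1]-v[1],0])
    print(k,(M.T@w*100).round(1))
crop(camera('top'),180,110,400,270,3,'t9.png')
E
```

```text
t 16.45 tcp [ 0.5952 -0.1238  0.0519] yaw 34.2 tilt [ 0.004 -0.002 -1.   ] F [-2.7  2.3  1.4] w 0.0161 j [ 0.61  0.73 -0.63  1.79  0.58  0.8   0.29]
0.2420532601150156 -56.03555400185031
6 [ 0.1 -2.5 -0. ]
12 [ 0.5 -5.  -0. ]
18 [ 1.2 -7.5 -0. ]
24 [ 2.1 -9.8 -0. ]
30 [  3.3 -12.1  -0. ]
34 [  4.2 -13.5  -0. ]
36 [  4.7 -14.2  -0. ]
37 [  4.9 -14.6  -0. ]
38 [  5.2 -14.9  -0. ]
```

View pics/t9.png

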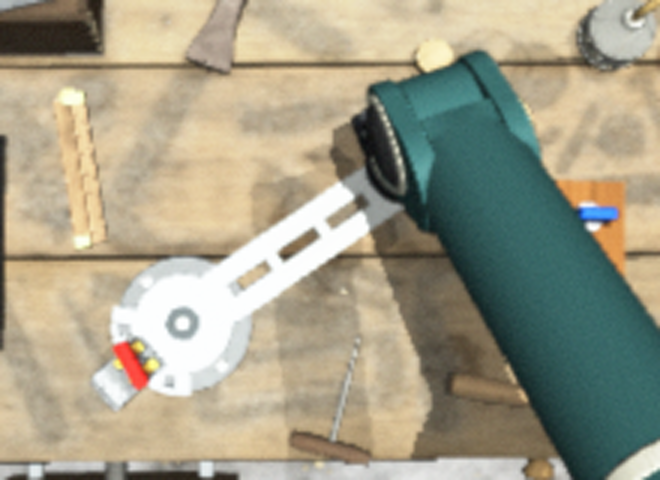

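>>> {"api": "play_rows", "payload": {"rows": [0, 0, 3, 0, -1.2, 0, 0, 0, 0, 6, 0.1, -2.5, 0, 0, 0, 0, 12, 0.5, -5, 0, 0, 0, 0, 18, 1.2, -7.5, 0, 0, 0, 0, 24, 2.1, -9.8, 0, 0, 0, 0, 30, 3.3, -12.1, 0, 0, 0, 0, 34, 4.2, -13.5, 0, 0, 0, 0, 36, 4.7, -14.2, 0, 0, 0, 0, 37, 4.9, -14.5, 0, 0, 0, 0, 37, 4.9, -14.5, 0, 0]}}

```text
time_s: 17.75
tcp_pos: [0.4529, -0.1652, 0.052]
ee_rot: [0.006, 0.724, 0.69, 0.004]
force: [11.3, -0.4, -8.1]
grip_width: 0.0163
```

```bash
python3 - <<'E'
from h import *
st()
s=manip.state(); P=np.array([.460,.077]); v=s['tcp_pos'][:2]-P; print(np.linalg.norm(v),np.degrees(np.arctan2(v[1],v[0])))
E
```

```text
t 17.75 tcp [ 0.4529 -0.1652  0.052 ] yaw -2.7 tilt [ 0.014 -0.003 -1.   ] F [11.3 -0.4 -8.1] w 0.0163 j [ 0.69  0.53 -0.5   2.11  0.45  0.59 -0.17]
0.24229713141409887 -91.66745583991977
```

>>> {"api": "play_rows", "payload": {"rows": [0, 0, 0, 0, 0, 0, 0, 0, 0, 0, 0, 0, 0, 0.45, 0, 0, 0, 0, 0, 0, 0.45, 0, 0, 0, 0, 0, 0, 0.45, 0, 0, 0, 0, 0, -3, 0.45, 0, 0, 0, 0, 0, -8, 0.45, 0, 0, 0, 0, 0, -14, 0.45, 0, 0, 0, 0, 0, -14, 0.45]}}

```text
time_s: 18.75
tcp_pos: [0.4537, -0.1657, 0.1963]
ee_rot: [0.01, 0.724, 0.69, 0.005]
force: [0.2, 0.1, -0.1]
grip_width: 0.0386
```

```bash
python3 - <<'E'
from h import *
camera('top');st(); c=camera('wrist'); cv2.imwrite('pics/w10.png',c['image'][:,:,::-1]); crop(camera('scene'),130,130,330,280,4,'s10.png')
print(px(c,[.4525,-.165,.084]))
move([.4215,.1212,.17],120)
E
```

```text
t 18.8 tcp [ 0.4519 -0.1656  0.1939] yaw -2.8 tilt [ 0.018 -0.006 -1.   ] F [-0.  -0.3 -0.1] w 0.0384 j [ 0.85  0.3  -0.65  2.02  0.24  0.88  0.02]
[253.22929295 192.6794023 ]
rot [ 0.8 -0.2 57.2] shift [28.45 -4.26  2.01] rows>= 5.4
```

View pics/w10.png

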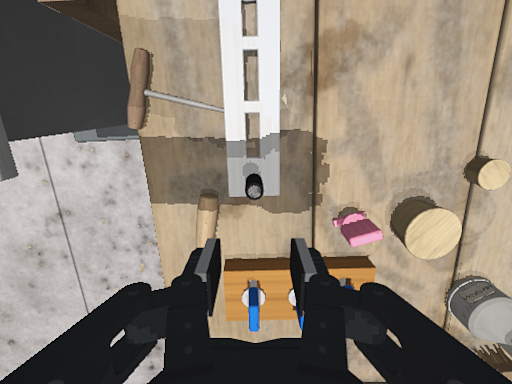

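View pics/s10.png

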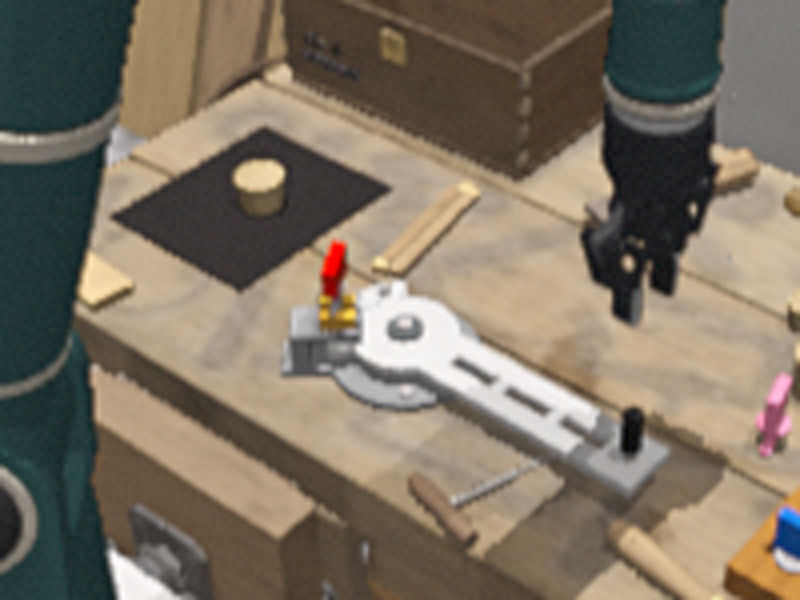

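>>> {"api": "play_rows", "payload": {"rows": [0.5, 0, -122.5, 28.5, -4.3, 2, 0.45, 0.5, 0, -122.5, 28.5, -4.3, 2, 0.45, 0.5, 0, -122.5, 28.5, -4.3, 2, 0.45, 0.5, 0, -122.5, 28.5, -4.3, 2, 0.45, 0.5, 0, -122.5, 28.5, -4.3, 2, 0.45, 0.5, 0, -122.5, 28.5, -4.3, 2, 0.45, 0.5, 0, -122.5, 28.5, -4.3, 2, 0.45, 0.5, 0, -122.5, 28.5, -4.3, 2, 0.45, 0.5, 0, -122.5, 28.5, -4.3, 2, 0.45, 0.5, 0, -122.5, 28.5, -4.3, 2, 0.45, 0.5, 0, -122.5, 28.5, -4.3, 2, 0.45, 0.5, 0, -122.5, 28.5, -4.3, 2, 0.45]}}

```text
time_s: 20.4
tcp_pos: [0.4199, 0.1216, 0.1685]
ee_rot: [0.002, -0.258, 0.966, -0.005]
force: [0.3, 0.6, -0.1]
grip_width: 0.0385
```

```bash
python3 - <<'E'
from h import *
camera('top');camera('top');st(); c=camera('wrist'); crop(c,150,100,350,300,3,'w11.png')
move([.4215,.1212,.093],120)
E
```

```text
t 20.5 tcp [0.42   0.1216 0.1686] yaw 119.8 tilt [ 0.006 -0.008 -1.   ] F [0.  0.4 0.6] w 0.0385 j [ 0.64  0.5  -1.22  2.11  0.6   0.94  1.17]
rot [-0.6  0.1 -0.3] shift [-0.08 -0.02  7.59] rows>= 1.2
```

View pics/w11.png

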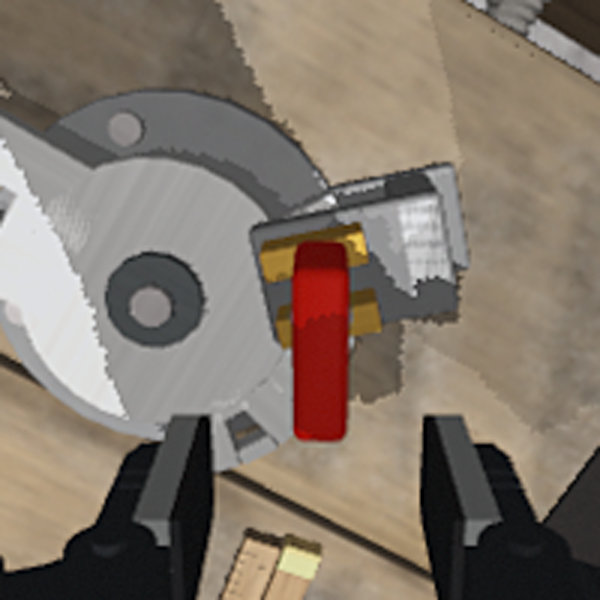

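>>> {"api": "play_rows", "payload": {"rows": [0, 0, 0, 0, 0, 4, 0.45, 0, 0, 0, -0.1, 0, 7, 0.45, 0, 0, 0, -0.1, 0, 7.6, 0.45, 0, 0, 0, -0.1, 0, 7.6, 0.45, 0, 0, 0, -0.1, 0, 7.6, 0, 0, 0, 0, -0.1, 0, 7.6, 0, 0, 0, 0, -0.1, 0, 7.6, 0, 0, 0, 0, -0.1, 0, 7.6, 0, 0, 0, 0, -0.1, 0, 7.3, 0, 0, 0, 0, -0.1, 0, 7.3, 0]}}

```text
time_s: 21.8
tcp_pos: [0.4216, 0.1224, 0.096]
ee_rot: [0.003, -0.256, 0.967, -0.004]
force: [1.0, 5.3, -7.0]
grip_width: 0.0132
```

>>> {"api": "play_rows", "payload": {"rows": [0, 0, 10, 0, 0, 0, 0, 0, 0, 20, 0, 0, 0, 0, 0, 0, 30, 0, 0, 0, 0, 0, 0, 40, 0, 0, 0, 0, 0, 0, 50, 0, 0, 0, 0, 0, 0, 60, 0, 0, 0, 0, 0, 0, 70, 0, 0, 0, 0, 0, 0, 78, 0, 0, 0, 0, 0, 0, 78, 0, 0, 0, 0, 0, 0, 78, 0, 0, 0, 0]}}

```text
time_s: 23.05
tcp_pos: [0.421, 0.1212, 0.0957]
ee_rot: [0.004, 0.409, 0.913, -0.002]
force: [-0.3, -2.5, -7.5]
grip_width: 0.0131
```

```bash
python3 - <<'E'
from h import *
st()
E
```

```text
t 23.05 tcp [0.421  0.1212 0.0957] yaw 41.8 tilt [ 0.005 -0.008 -1.   ] F [-0.3 -2.5 -7.5] w 0.0131 j [ 0.28  0.45 -0.75  2.17  0.5   0.69 -0.09]
```

Now lower with the knob 1.8 cm and release.

>>> {"api": "play_rows", "payload": {"rows": [0, 0, 0, 0, 0, 0.6, 0, 0, 0, 0, 0, 0, 1.2, 0, 0, 0, 0, 0, 0, 1.8, 0, 0, 0, 0, 0, 0, 1.8, 0, 0, 0, 0, 0, 0, 1.8, 0.45, 0, 0, 0, 0, 0, 1.8, 0.45, 0, 0, 0, 0, 0, 1.8, 0.45, 0, 0, 0, 0, 0, 0, 0.45, 0, 0, 0, 0, 0, -4, 0.45, 0, 0, 0, 0, 0, -8, 0.45, 0, 0, 0, 0, 0, -10, 0.45]}}

```text
time_s: 24.42
tcp_pos: [0.4213, 0.1224, 0.1975]
ee_rot: [0.005, 0.409, 0.913, -0.002]
force: [-0.5, -0.0, -0.4]
grip_width: 0.0384
```

```bash
python3 - <<'E'
from h import *
camera('top');st(); crop(camera('scene'),130,150,330,280,4,'s12.png'); crop(camera('wrist'),150,100,350,300,3,'w12.png')
E
```

```text
t 24.48 tcp [0.4223 0.1228 0.199 ] yaw 41.8 tilt [ 0.011 -0.007 -1.   ] F [1.  1.  2.1] w 0.0384 j [ 0.43  0.27 -0.9   2.09  0.29  0.89  0.1 ]
```

View pics/s12.png

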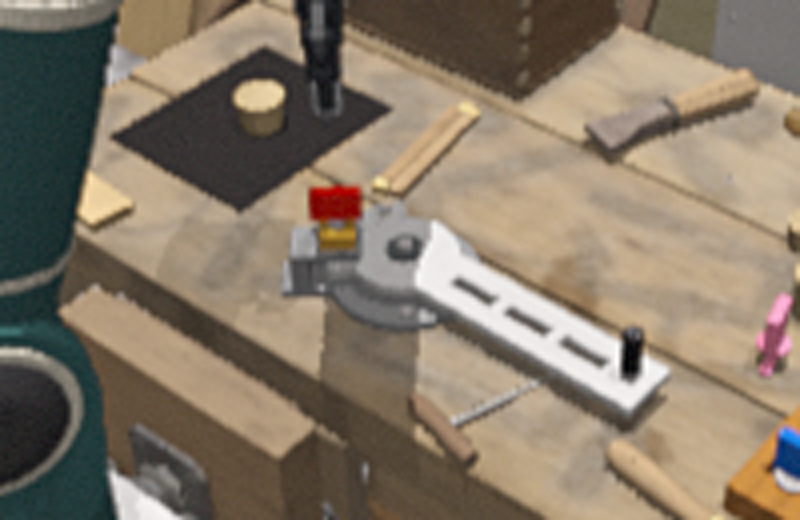

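View pics/w12.png

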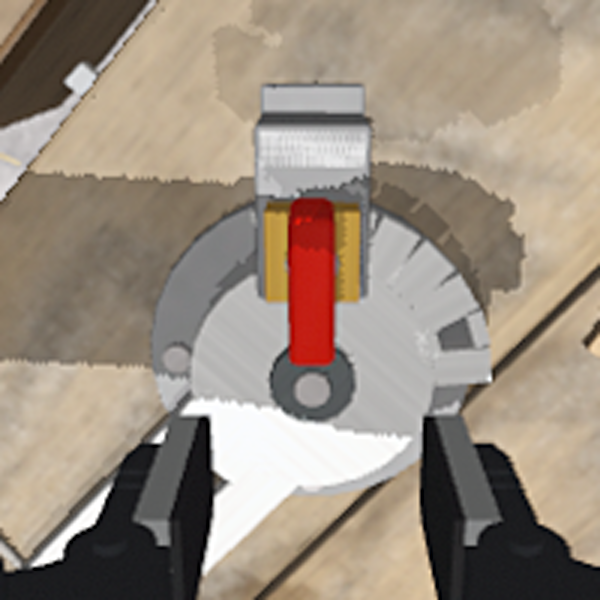

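```bash
python3 - <<'E'
from h import *
a=cv2.imread('pics/scene0.png'); c=camera('scene'); b=c['image'][:,:,::-1]
for im in(a,b):
    h=cv2.cvtColor(np.ascontiguousarray(im[185:220,195:235]),cv2.COLOR_BGR2HSV).astype(int)
    m=((h[:,:,0]<6)|(h[:,:,0]>174))&(h[:,:,1]>170)&(h[:,:,2]>100); p=np.argwhere(m); print(p.mean(0),p.min(0),p.max(0),len(p))
print(px(c,[.4215,.121,.095]),px(c,[.4215,.121,.102]))
c=camera('wrist')
E
```

```text
[15.06185567 18.1443299 ] [11 12] [19 24] 97
[15.26315789 18.26315789] [11 12] [19 24] 95
[213.40236605 199.45457029] [213.28889385 197.8470325 ]
```

```bash
python3 - <<'E'
from h import *
move([.502,-.313,.2],-2)
E
```

```text
rot [ 0.1  0.5 43.8] shift [-37.88 -22.83  -0.13] rows>= 7.1
```

>>> {"api": "play_rows", "payload": {"rows": [0, 0.5, 43.8, -37.9, -22.8, -0.1, 0.45, 0, 0.5, 43.8, -37.9, -22.8, -0.1, 0.45, 0, 0.5, 43.8, -37.9, -22.8, -0.1, 0.45, 0, 0.5, 43.8, -37.9, -22.8, -0.1, 0.45, 0, 0.5, 43.8, -37.9, -22.8, -0.1, 0.45, 0, 0.5, 43.8, -37.9, -22.8, -0.1, 0.45, 0, 0.5, 43.8, -37.9, -22.8, -0.1, 0.45, 0, 0.5, 43.8, -37.9, -22.8, -0.1, 0.45, 0, 0.5, 43.8, -37.9, -22.8, -0.1, 0.45, 0, 0.5, 43.8, -37.9, -22.8, -0.1, 0.45, 0, 0.5, 43.8, -37.9, -22.8, -0.1, 0.45]}}

```text
time_s: 26.05
tcp_pos: [0.5026, -0.3113, 0.1998]
ee_rot: [0.0, 0.719, 0.695, 0.0]
force: [0.3, 0.1, -0.5]
grip_width: 0.0385
```

```bash
python3 - <<'E'
from h import *
camera('top');camera('top');st(); c=camera('wrist'); cv2.imwrite('pics/w13.png',c['image'][:,:,::-1])
hsv=cv2.cvtColor(c['image'],cv2.COLOR_RGB2HSV).astype(int)
m=(hsv[:,:,0]>100)&(hsv[:,:,0]<128)&(hsv[:,:,1]>130)&(hsv[:,:,2]>60)
k,l,s,ce=cv2.connectedComponentsWithStats(m.astype('uint8'))
for i in range(1,k):
    if s[i,4]>100: print(s[i].tolist(),ce[i].round(1),pt(c,*ce[i],.06).round(4))
E
```

```text
t 26.15 tcp [ 0.5026 -0.312   0.2   ] yaw -2.0 tilt [ 0.001 -0.    -1.   ] F [ 0.8  0.1 -0.7] w 0.0384 j [ 0.9   0.46 -0.52  1.75  0.27  0.99  0.24]
[192, 172, 17, 41, 580] [200.  191.8] [ 0.4456 -0.317   0.06  ]
[251, 172, 11, 40, 429] [256.1 191.7] [ 0.5039 -0.3189  0.06  ]
[303, 173, 18, 41, 597] [311.4 192.4] [ 0.5615 -0.3216  0.06  ]
```

View pics/w13.png

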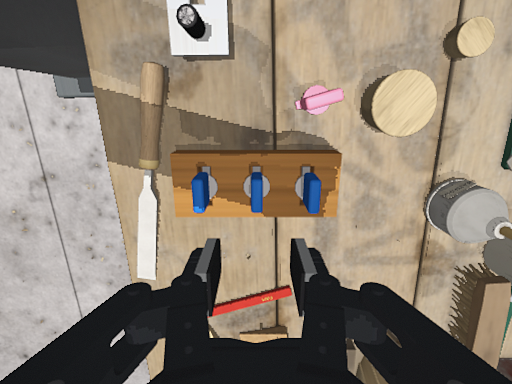

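```bash
python3 - <<'E'
from h import *
c=camera('wrist'); crop(c,165,145,345,225,4,'w14.png')
for u in(207.5,257,308): print(pt(c,u,187,.035).round(4))
print('camctr',(-c['R'].T@c['t']).round(3))
E
```

```text
[ 0.4492 -0.3191  0.035 ]
[ 0.5049 -0.3211  0.035 ]
[ 0.5625 -0.3231  0.035 ]
camctr [ 0.505 -0.235  0.343]
```

View pics/w14.png

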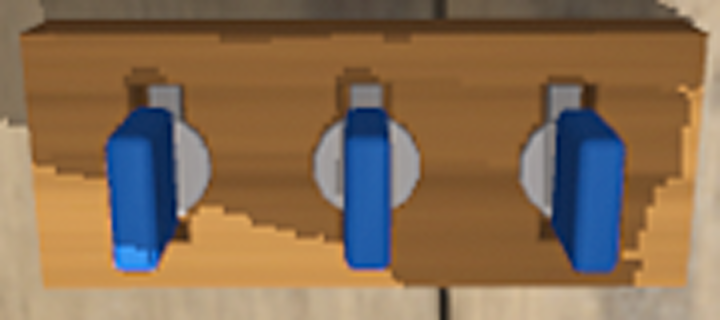

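```bash
python3 - <<'E'
from h import *
c=camera('wrist')
for u,v in((133,204),(368,203),(601,205)): print(pt(c,165+u/4,145+v/4,.073).round(4))
print(pt(c,165+366/4,145+167/4,.034))
st()
for p in((.561,-.316),):pass
E
```

```text
[ 0.446 -0.318  0.073]
[ 0.5046 -0.3198  0.073 ]
[ 0.5628 -0.3224  0.073 ]
[ 0.50435288 -0.32124585  0.034     ]
t 26.3 tcp [ 0.5025 -0.3126  0.2   ] yaw -2.0 tilt [ 0.001 -0.    -1.   ] F [ 0.2 -0.4  0.7] w 0.0386 j [ 0.9   0.46 -0.52  1.75  0.27  0.99  0.24]
```

```bash
python3 - <<'E'
from h import *
move([.5043,-.3195,.041],-2.2)
E
```

```text
rot [0.1 0.  0.2] shift [-0.67  0.18 15.9 ] rows>= 2.5
```

>>> {"api": "play_rows", "payload": {"rows": [0, 0, 0, -0.7, 0.2, 5, 0.4, 0, 0, 0, -0.7, 0.2, 10, 0.4, 0, 0, 0, -0.7, 0.2, 14, 0.4, 0, 0, 0, -0.7, 0.2, 15.9, 0.4, 0, 0, 0, -0.7, 0.2, 15.9, 0.4, 0, 0, 0, -0.7, 0.2, 15.9, 0, 0, 0, 0, -0.7, 0.2, 15.9, 0, 0, 0, 0, -0.7, 0.2, 15.9, 0, 0, 0, 0, -0.7, 0.2, 15.9, 0]}}

```text
time_s: 27.42
tcp_pos: [0.5055, -0.3204, 0.0428]
ee_rot: [0.002, 0.719, 0.695, 0.001]
force: [-0.3, -0.1, 7.4]
grip_width: 0.0111
```

```bash
python3 - <<'E'
from h import *
st()
E
```

```text
t 27.43 tcp [ 0.5055 -0.3204  0.0428] yaw -2.0 tilt [ 0.004 -0.002 -1.   ] F [-0.3 -0.1  7.4] w 0.0111 j [ 0.83  0.68 -0.42  1.83  0.4   0.72  0.14]
```

>>> {"api": "play_rows", "payload": {"rows": [0, 0, 0, 0, 0, -3, 0, 0, 0, 0, 0, 0, -8, 0, 0, 0, 0, 0, 0, -13, 0, 0, 0, 0, 0, 0, -14, 0, 0, 0, 0, 0, 0, -14, 0]}}

```text
time_s: 28.05
tcp_pos: [0.5049, -0.3204, 0.1833]
ee_rot: [0.003, 0.72, 0.694, 0.0]
force: [0.0, -0.6, -1.6]
grip_width: 0.011
```

```bash
python3 - <<'E'
from h import *
st(); c=camera('wrist'); crop(c,130,150,380,350,3,'w15.png')
move([.4577,-.003,.17],-1.6)
E
```

```text
t 28.05 tcp [ 0.5049 -0.3204  0.1833] yaw -2.0 tilt [ 0.005 -0.003 -1.   ] F [ 0.  -0.6 -1.6] w 0.011 j [ 0.9   0.49 -0.51  1.76  0.29  0.96  0.24]
rot [ 0.2  0.1 -0.4] shift [31.52 -5.77  1.13] rows>= 5.1
```

View pics/w15.png

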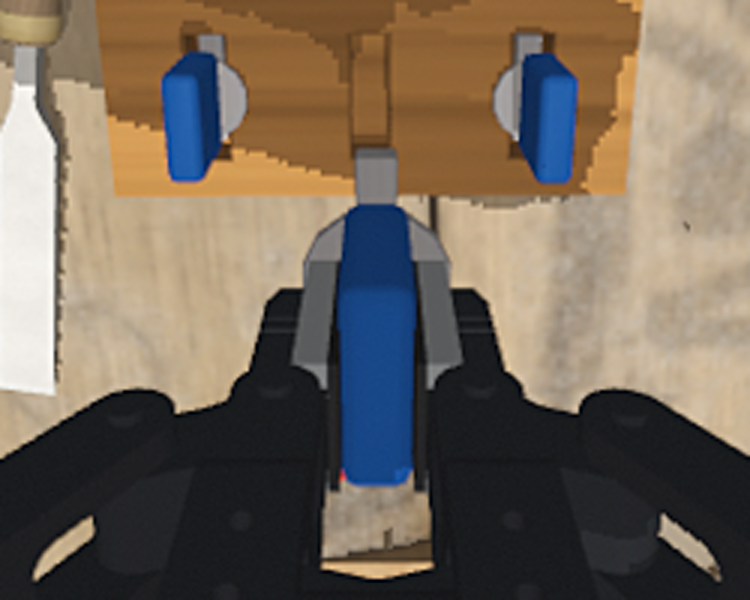

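```bash
python3 - <<'E'
from h import *
c=camera('wrist'); s=manip.state(); z=s['tcp_pos'][2]
f=lambda u,v,z:pt(c,130+u/3,150+v/3,z)
a,b=f(377,287,z+.0302),f(377,487,z+.0302); print(a.round(4),b.round(4),((a+b)/2-s['tcp_pos']).round(4),np.linalg.norm(a-b))
# cross bar visible end, at bottom: top of crossbar z = bottom+.008
e=f(376,150,z-.0328+.008); print('bar end rel',(e-s['tcp_pos']).round(4), 'bar end at bottom', (f(376,150,z-.0328)-s['tcp_pos']).round(4))
print('well', f(370,92,.03).round(4), s['tcp_pos'])
st()
E
```

```text
[ 0.5052 -0.3019  0.2115] [ 0.504  -0.3376  0.2115] [0.0007 0.     0.0302] 0.035782105756005246
bar end rel [ 0.0015  0.0212 -0.0248] bar end at bottom [ 0.0015  0.0186 -0.0328]
well [ 0.5031 -0.3183  0.03  ] [ 0.50389741 -0.31979473  0.18126155]
t 28.15 tcp [ 0.5039 -0.3198  0.1813] yaw -2.0 tilt [ 0.002 -0.001 -1.   ] F [ 0.6 -0.3 -1.2] w 0.011 j [ 0.9   0.49 -0.51  1.76  0.29  0.96  0.24]
```

>>> {"api": "play_rows", "payload": {"rows": [0, 0, -0.4, 31.5, -5.6, 1.1, 0, 0, 0, -0.4, 31.5, -5.6, 1.1, 0, 0, 0, -0.4, 31.5, -5.6, 1.1, 0, 0, 0, -0.4, 31.5, -5.6, 1.1, 0, 0, 0, -0.4, 31.5, -5.6, 1.1, 0, 0, 0, -0.4, 31.5, -5.6, 1.1, 0, 0, 0, -0.4, 31.5, -5.6, 1.1, 0, 0, 0, -0.4, 31.5, -5.6, 1.1, 0, 0, 0, -0.4, 31.5, -5.6, 1.1, 0]}}

```text
time_s: 29.28
tcp_pos: [0.4592, -0.0045, 0.1696]
ee_rot: [0.001, 0.718, 0.696, -0.0]
force: [-1.4, 0.4, -0.7]
grip_width: 0.0111
```

```bash
python3 - <<'E'
from h import *
camera('top');camera('top');st(); c=camera('wrist'); crop(c,130,60,380,260,3,'w16.png')
print(px(c,[.4577,-.003,.034]))
E
```

```text
t 29.38 tcp [ 0.4591 -0.0041  0.1697] yaw -1.7 tilt [ 0.001 -0.001 -1.   ] F [-0.3 -0.  -1.7] w 0.011 j [ 0.51  0.31 -0.66  2.08  0.26  0.83 -0.33]
[253.13338715 185.37996129]
```

View pics/w16.png

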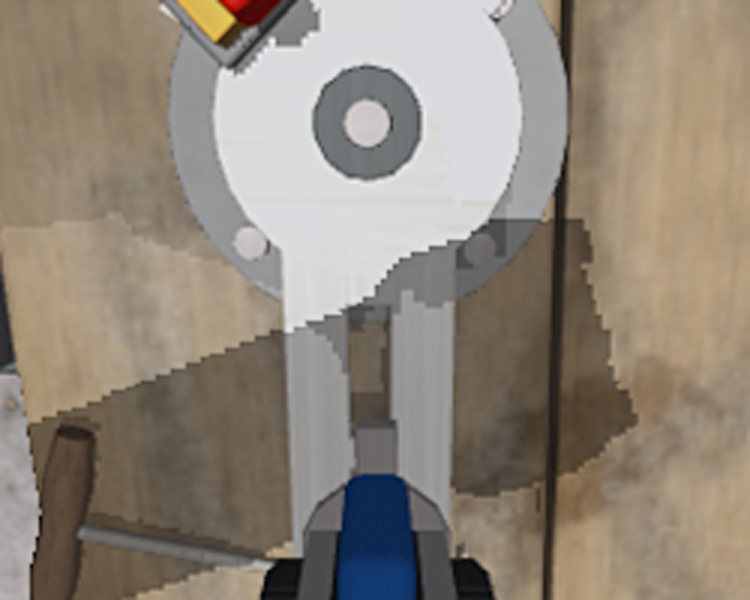

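```bash
python3 - <<'E'
from h import *
c=camera('wrist'); f=lambda u,v,z:pt(c,130+u/3,60+v/3,z)
print('inner end',f(369,306,.034).round(4),'mid lower',f(370,400,.034).round(4),'arm mid',f(372,450,.034).round(4))
print('pivot pin', f(367,122,.045).round(4),f(367,122,.034).round(4))
print('pin of tool expected slot0 inner end', np.round([.46-.057*.028,.077-.057],4))
move([.4577,-.003,.075],-1.7)
E
```

```text
inner end [0.4583 0.0213 0.034 ] mid lower [ 0.4576 -0.0113  0.034 ] arm mid [ 0.4577 -0.0295  0.034 ]
pivot pin [0.4597 0.0787 0.045 ] [0.4596 0.0789 0.034 ]
pin of tool expected slot0 inner end [0.4584 0.02  ]
rot [ 0.1  0.1 -0. ] shift [ 0.07 -0.16  9.48] rows>= 1.5
```

>>> {"api": "play_rows", "payload": {"rows": [0, 0, 0, 0.1, -0.2, 4, 0, 0, 0, 0, 0.2, -0.2, 8, 0, 0, 0, 0, 0.2, -0.2, 9, 0, 0, 0, 0, 0.2, -0.2, 9, 0, 0, 0, 0, 0.2, -0.2, 9, 0]}}

```text
time_s: 30.1
tcp_pos: [0.4585, -0.0016, 0.0811]
ee_rot: [0.002, 0.718, 0.697, 0.001]
force: [0.1, 0.9, -0.5]
grip_width: 0.0113
```

```bash
python3 - <<'E'
from h import *
camera('top');camera('top');st(); c=camera('wrist'); crop(c,155,110,355,260,4,'w17.png')
move([.4575,-.002,.0458],-1.7)
E
```

```text
t 30.2 tcp [ 0.4584 -0.0018  0.0811] yaw -1.7 tilt [ 0.004 -0.001 -1.   ] F [ 0.6  0.5 -0.5] w 0.0111 j [ 0.41  0.46 -0.57  2.14  0.41  0.64 -0.47]
rot [ 0.2  0.1 -0. ] shift [-0.02 -0.08  3.51] rows>= 0.6
```

View pics/w17.png

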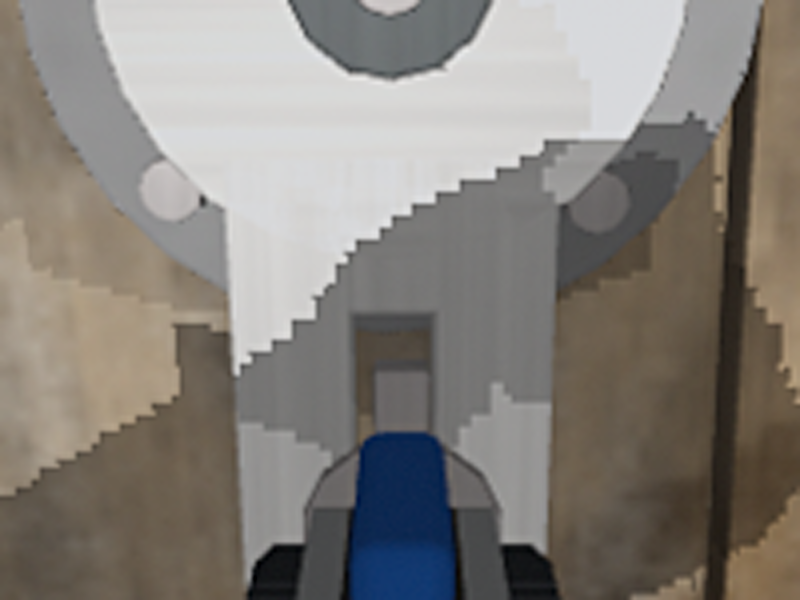

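>>> {"api": "play_rows", "payload": {"rows": [0, 0, 0, 0, -0.15, 0.5, 0, 0, 0, 0, 0, -0.15, 1, 0, 0, 0, 0, 0, -0.15, 1.5, 0, 0, 0, 0, 0, -0.15, 2, 0, 0, 0, 0, 0, -0.15, 2.5, 0, 0, 0, 0, 0, -0.15, 3, 0, 0, 0, 0, 0, -0.15, 3.5, 0, 0, 0, 0, 0, -0.15, 3.6, 0, 0, 0, 0, 0, -0.15, 3.6, 0]}}

```text
time_s: 31.38
tcp_pos: [0.4576, -0.0018, 0.0457]
ee_rot: [0.003, 0.717, 0.697, 0.001]
force: [-1.6, -0.5, 8.8]
grip_width: 0.0108
```

```bash
python3 - <<'E'
from h import *
st(); c=camera('wrist'); crop(c,155,110,355,260,4,'w18.png')
E
```

```text
t 31.38 tcp [ 0.4576 -0.0018  0.0457] yaw -1.7 tilt [ 0.005 -0.002 -1.   ] F [-1.6 -0.5  8.8] w 0.0108 j [ 0.36  0.52 -0.51  2.16  0.48  0.57 -0.53]
```

View pics/w18.png

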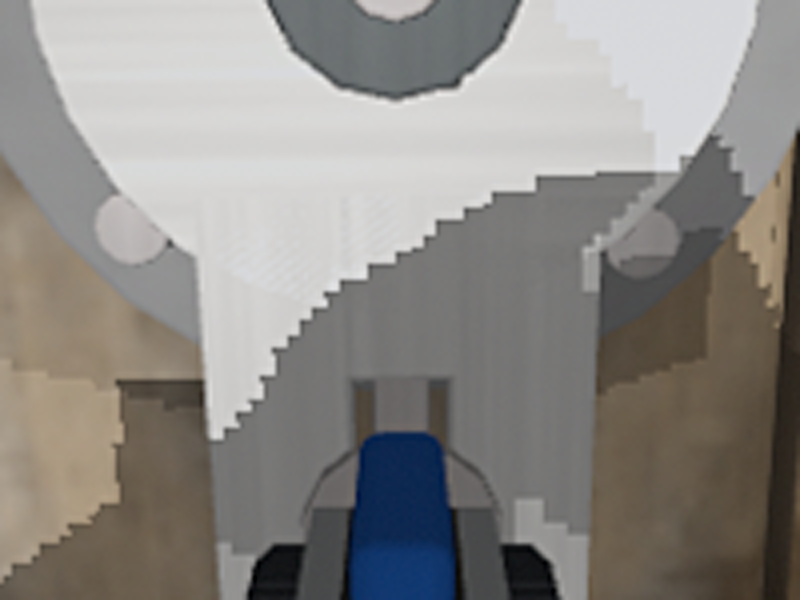

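>>> {"api": "play_rows", "payload": {"rows": [0, 0, -10, 0, 0, 0, 0, 0, 0, -20, 0, 0, 0, 0, 0, 0, -30, 0, 0, 0, 0, 0, 0, -40, 0, 0, 0, 0, 0, 0, -50, 0, 0, 0, 0, 0, 0, -60, 0, 0, 0, 0, 0, 0, -70, 0, 0, 0, 0, 0, 0, -80, 0, 0, 0, 0, 0, 0, -90, 0, 0, 0, 0, 0, 0, -90, 0, 0, 0, 0, 0, 0, -90, 0, 0, 0, 0]}}

```text
time_s: 32.8
tcp_pos: [0.458, -0.0016, 0.0458]
ee_rot: [0.003, 0.016, 1.0, -0.001]
force: [0.3, 0.6, 1.2]
grip_width: 0.0109
```

```bash
python3 - <<'E'
from h import *
st(); c=camera('wrist'); crop(c,155,110,355,260,4,'w19.png')
E
```

```text
t 32.8 tcp [ 0.458  -0.0016  0.0458] yaw 88.1 tilt [ 0.006 -0.002 -1.   ] F [0.3 0.6 1.2] w 0.0109 j [ 0.64  0.65 -0.87  2.14  0.81  0.71  0.75]
```

View pics/w19.png

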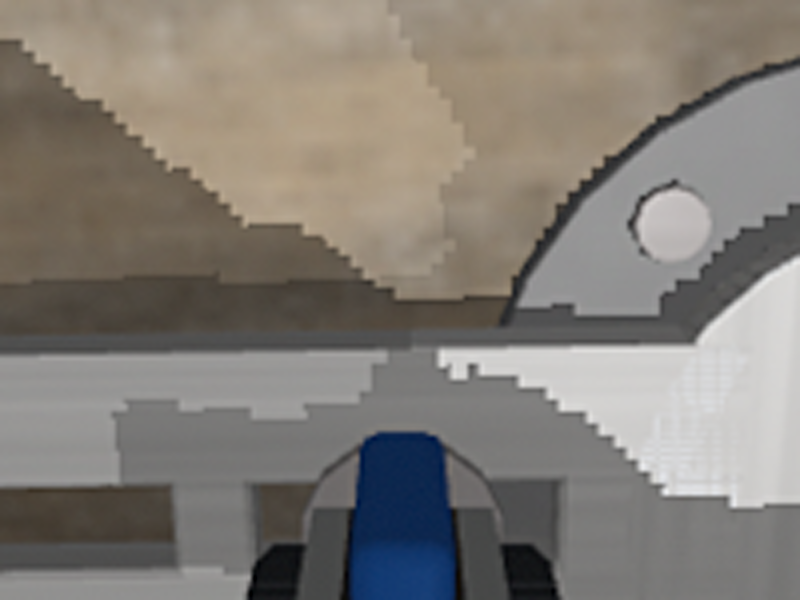

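Turned and free. Open slightly, rise.

>>> {"api": "play_rows", "payload": {"rows": [0, 0, 0, 0, 0, 0, 0.3, 0, 0, 0, 0, 0, 0, 0.3, 0, 0, 0, 0, 0, 0, 0.3, 0, 0, 0, 0, 0, -3, 0.3, 0, 0, 0, 0, 0, -8, 0.3, 0, 0, 0, 0, 0, -13, 0.4, 0, 0, 0, 0, 0, -15, 0.4]}}

```text
time_s: 33.72
tcp_pos: [0.458, -0.0013, 0.198]
ee_rot: [0.005, 0.016, 1.0, -0.001]
force: [0.1, -0.2, 0.2]
grip_width: 0.0338
```

```bash
python3 - <<'E'
from h import *
st(); c=camera('wrist'); cv2.imwrite('pics/w20.png',c['image'][:,:,::-1])
move([.562,-.3215,.18],-2.2)
E
```

```text
t 33.73 tcp [ 0.458  -0.0013  0.198 ] yaw 88.2 tilt [ 0.009 -0.003 -1.   ] F [ 0.1 -0.2  0.2] w 0.0338 j [ 0.9   0.43 -1.16  2.04  0.49  0.97  1.02]
rot [ -0.6   0.3 -89.6] shift [-11.34 -31.67   2.12] rows>= 8.4
```

View pics/w20.png

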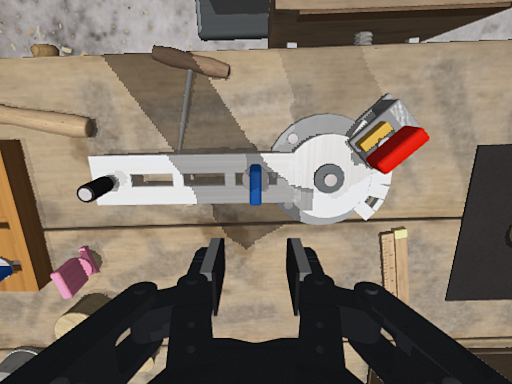

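>>> {"api": "play_rows", "payload": {"rows": [0, 0, 90.4, -11.3, -31.7, 2, 0.4, 0, 0, 90.4, -11.3, -31.7, 2, 0.4, 0, 0, 90.4, -11.3, -31.7, 2, 0.4, 0, 0, 90.4, -11.3, -31.7, 2, 0.4, 0, 0, 90.4, -11.3, -31.7, 2, 0.4, 0, 0, 90.4, -11.3, -31.7, 2, 0.4, 0, 0, 90.4, -11.3, -31.7, 2, 0.4, 0, 0, 90.4, -11.3, -31.7, 2, 0.4, 0, 0, 90.4, -11.3, -31.7, 2, 0.4, 0, 0, 90.4, -11.3, -31.7, 2, 0.4, 0, 0, 90.4, -11.3, -31.7, 2, 0.4, 0, 0, 90.4, -11.3, -31.7, 2, 0.4]}}

```text
time_s: 35.28
tcp_pos: [0.5614, -0.3218, 0.1807]
ee_rot: [0.005, 0.721, 0.693, 0.003]
force: [0.0, -0.0, 0.3]
grip_width: 0.0344
```

```bash
python3 - <<'E'
from h import *
camera('top');camera('top');st(); c=camera('wrist'); crop(c,130,100,380,260,3,'w21.png')
move([.562,-.3215,.042],-2.2)
E
```

```text
t 35.38 tcp [ 0.5615 -0.3219  0.181 ] yaw -2.2 tilt [ 0.01  -0.003 -1.   ] F [ 0.5 -0.1 -0.2] w 0.034 j [ 0.9   0.6  -0.62  1.63  0.39  1.03  0.13]
rot [ 0.6  0.2 -0. ] shift [ 0.08 -0.1  13.91] rows>= 2.2
```

View pics/w21.png

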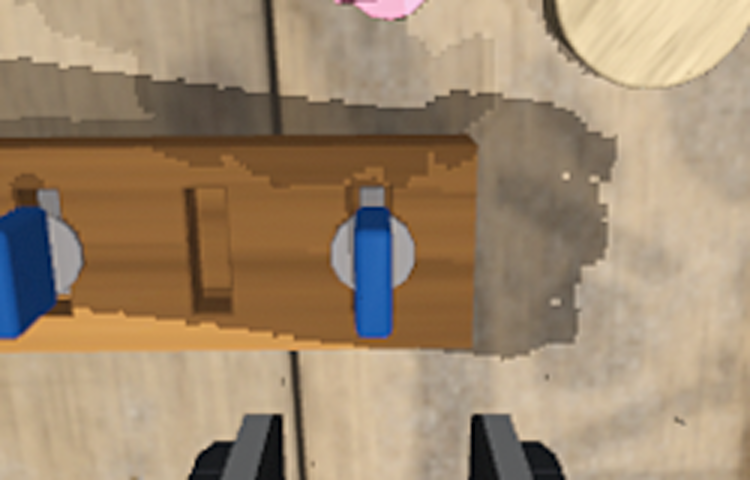

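>>> {"api": "play_rows", "payload": {"rows": [0.6, 0.2, 0, 0, -0.1, 5, 0.4, 0.6, 0.2, 0, 0.1, -0.1, 10, 0.4, 0.6, 0.2, 0, 0.1, -0.1, 13, 0.4, 0.6, 0.2, 0, 0.1, -0.1, 14, 0.4, 0.6, 0.2, 0, 0.1, -0.1, 14, 0.4, 0.6, 0.2, 0, 0.1, -0.1, 14, 0, 0.6, 0.2, 0, 0.1, -0.1, 14, 0, 0.6, 0.2, 0, 0.1, -0.1, 14, 0, 0.6, 0.2, 0, 0.1, -0.1, 14, 0]}}

```text
time_s: 36.55
tcp_pos: [0.5631, -0.3218, 0.0428]
ee_rot: [0.001, 0.721, 0.693, 0.001]
force: [-0.2, -0.2, 6.4]
grip_width: 0.0112
```

>>> {"api": "play_rows", "payload": {"rows": [0, 0, 0, 0, 0, -3, 0, 0, 0, 0, 0, 0, -8, 0, 0, 0, 0, 0, 0, -13, 0, 0, 0, 0, 0, 0, -14, 0, 0, 0, 0, 0, 0, -14, 0]}}

```text
time_s: 37.17
tcp_pos: [0.5625, -0.3219, 0.183]
ee_rot: [0.002, 0.721, 0.693, 0.0]
force: [-0.4, -0.4, -2.2]
grip_width: 0.0107
```

```bash
python3 - <<'E'
from h import *
camera('top');st(); c=camera('wrist'); crop(c,130,150,380,350,3,'w22.png')
move([.4565,-.0605,.17],-1.7)
E
```

```text
t 37.23 tcp [ 0.5618 -0.3217  0.1817] yaw -2.3 tilt [ 0.001 -0.001 -1.   ] F [-0.1 -0.5 -2.4] w 0.011 j [ 0.9   0.6  -0.62  1.62  0.39  1.04  0.13]
rot [-0.  -0.  -0.5] shift [ 25.67 -11.52   1.11] rows>= 4.5
```

View pics/w22.png

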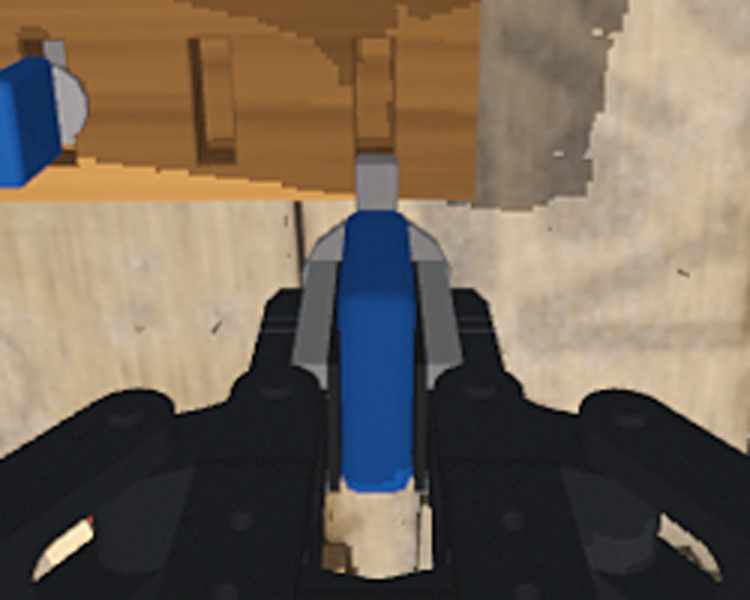

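>>> {"api": "play_rows", "payload": {"rows": [0, 0, -0.6, 25.8, -11.6, 1, 0, 0, 0, -0.6, 25.8, -11.6, 1, 0, 0, 0, -0.6, 25.8, -11.6, 1, 0, 0, 0, -0.6, 25.8, -11.6, 1, 0, 0, 0, -0.6, 25.8, -11.6, 1, 0, 0, 0, -0.6, 25.8, -11.6, 1, 0, 0, 0, -0.6, 25.8, -11.6, 1, 0, 0, 0, -0.6, 25.8, -11.6, 6, 0, 0, 0, -0.6, 25.8, -11.6, 9, 0, 0, 0, -0.6, 25.8, -11.6, 9.8, 0, 0, 0, -0.6, 25.8, -11.6, 9.8, 0, 0, 0, -0.6, 25.8, -11.6, 9.8, 0]}}

```text
time_s: 38.78
tcp_pos: [0.4567, -0.0594, 0.0841]
ee_rot: [0.001, 0.717, 0.697, 0.001]
force: [0.5, 0.7, -0.6]
grip_width: 0.0111
```

```bash
python3 - <<'E'
from h import *
camera('top');camera('top');st(); c=camera('wrist'); crop(c,155,110,355,260,4,'w23.png')
move([.4556,-.059,.0458],-1.7)
E
```

```text
t 38.88 tcp [ 0.4566 -0.0594  0.0841] yaw -1.7 tilt [ 0.002 -0.    -1.   ] F [-1.2  0.6 -0.7] w 0.0112 j [ 0.6   0.48 -0.65  2.13  0.47  0.67 -0.39]
rot [0.1 0.  0. ] shift [ 0.04 -0.08  3.82] rows>= 0.6
```

View pics/w23.png

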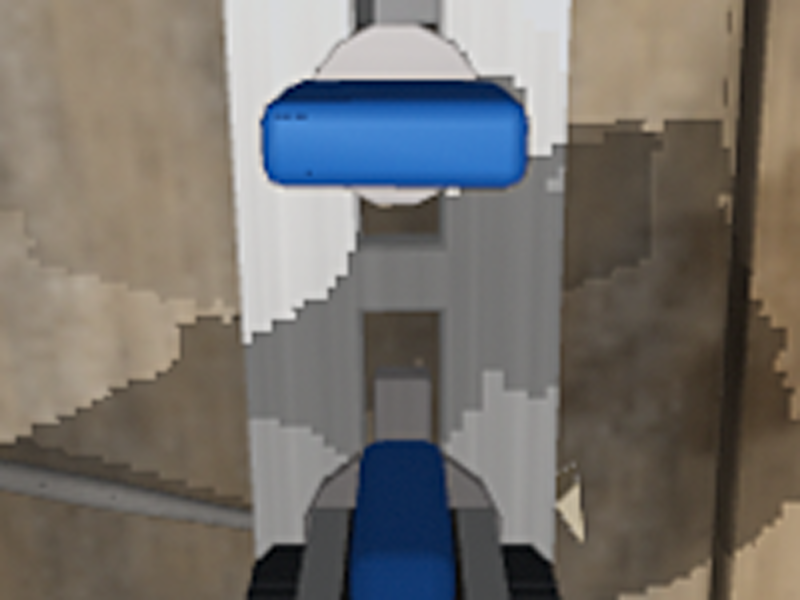

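>>> {"api": "play_rows", "payload": {"rows": [0, 0, 0, 0.05, -0.05, 0.8, 0, 0, 0, 0, 0.05, -0.05, 1.3, 0, 0, 0, 0, 0.05, -0.05, 1.8, 0, 0, 0, 0, 0.05, -0.05, 2.3, 0, 0, 0, 0, 0.05, -0.05, 2.8, 0, 0, 0, 0, 0.05, -0.05, 3.3, 0, 0, 0, 0, 0.05, -0.05, 3.8, 0, 0, 0, 0, 0.05, -0.05, 3.9, 0, 0, 0, 0, 0.05, -0.05, 3.9, 0]}}

```text
time_s: 40.05
tcp_pos: [0.457, -0.0589, 0.0457]
ee_rot: [0.002, 0.717, 0.697, 0.001]
force: [-1.0, 0.1, 6.6]
grip_width: 0.0109
```

```bash
python3 - <<'E'
from h import *
st(); c=camera('wrist'); crop(c,155,110,355,260,4,'w24.png')
E
```

```text
t 40.05 tcp [ 0.457  -0.0589  0.0457] yaw -1.6 tilt [ 0.003 -0.001 -1.   ] F [-1.   0.1  6.6] w 0.0109 j [ 0.55  0.54 -0.59  2.15  0.54  0.59 -0.46]
```

View pics/w24.png

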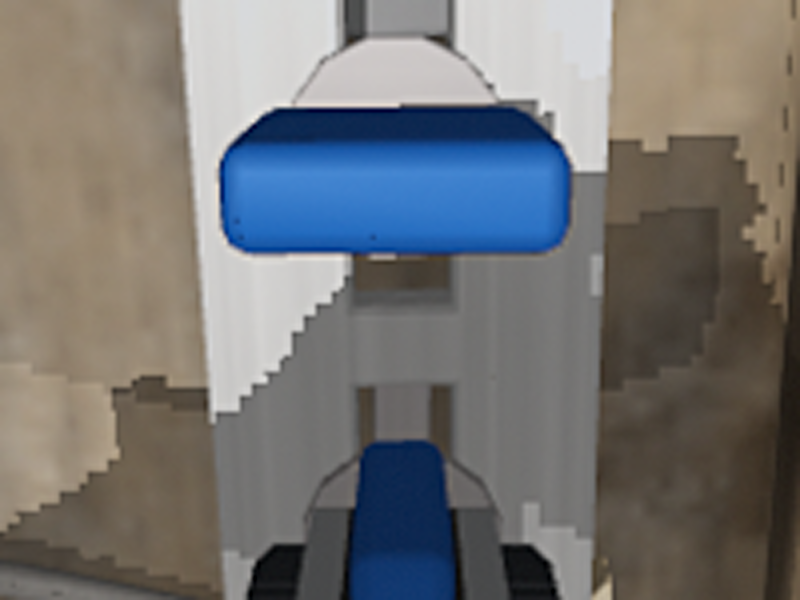

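>>> {"api": "play_rows", "payload": {"rows": [0, 0, -10, 0, 0, 0, 0, 0, 0, -20, 0, 0, 0, 0, 0, 0, -30, 0, 0, 0, 0, 0, 0, -40, 0, 0, 0, 0, 0, 0, -50, 0, 0, 0, 0, 0, 0, -60, 0, 0, 0, 0, 0, 0, -70, 0, 0, 0, 0, 0, 0, -80, 0, 0, 0, 0, 0, 0, -90, 0, 0, 0, 0, 0, 0, -90, 0, 0, 0, 0, 0, 0, -90, 0, 0, 0, 0]}}

```text
time_s: 41.48
tcp_pos: [0.4574, -0.0588, 0.0458]
ee_rot: [0.002, 0.016, 1.0, -0.0]
force: [0.8, 1.3, 1.0]
grip_width: 0.0112
```

>>> {"api": "play_rows", "payload": {"rows": [0, 0, 0, 0, 0, 0, 0.3, 0, 0, 0, 0, 0, 0, 0.3, 0, 0, 0, 0, 0, 0, 0.3, 0, 0, 0, 0, 0, -3, 0.3, 0, 0, 0, 0, 0, -8, 0.3, 0, 0, 0, 0, 0, -13, 0.4, 0, 0, 0, 0, 0, -15, 0.4]}}

```text
time_s: 42.35
tcp_pos: [0.4577, -0.0587, 0.198]
ee_rot: [0.004, 0.016, 1.0, -0.001]
force: [0.5, -0.6, -0.6]
grip_width: 0.0343
```

```bash
python3 - <<'E'
from h import *
st(); c=camera('wrist'); cv2.imwrite('pics/w25.png',c['image'][:,:,::-1])
move([.4462,-.3185,.18],-2.2)
E
```

```text
t 42.35 tcp [ 0.4577 -0.0587  0.198 ] yaw 88.2 tilt [ 0.007 -0.002 -1.   ] F [ 0.5 -0.6 -0.6] w 0.0343 j [ 1.06  0.49 -1.23  2.03  0.56  1.    1.09]
rot [ -0.5   0.3 -89.6] shift [  0.4  -26.     1.95] rows>= 8.4
```

View pics/w25.png

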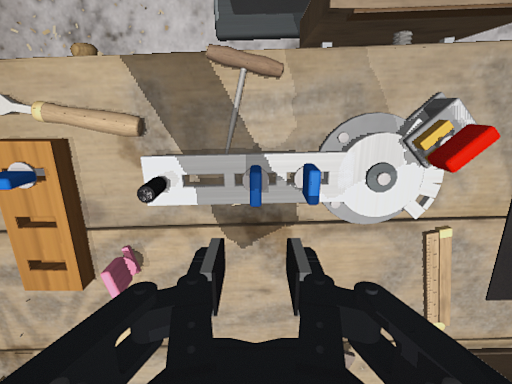

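>>> {"api": "play_rows", "payload": {"rows": [0.4, 0, 90.4, 0.4, -26, 2, 0.4, 0.4, 0, 90.4, 0.4, -26, 2, 0.4, 0.4, 0, 90.4, 0.4, -26, 2, 0.4, 0.4, 0, 90.4, 0.4, -26, 2, 0.4, 0.4, 0, 90.4, 0.4, -26, 2, 0.4, 0.4, 0, 90.4, 0.4, -26, 2, 0.4, 0.4, 0, 90.4, 0.4, -26, 2, 0.4, 0.4, 0, 90.4, 0.4, -26, 2, 0.4, 0.4, 0, 90.4, 0.4, -26, 2, 0.4, 0.4, 0, 90.4, 0.4, -26, 2, 0.4, 0.4, 0, 90.4, 0.4, -26, 2, 0.4, 0.4, 0, 90.4, 0.4, -26, 2, 0.4]}}

```text
time_s: 43.9
tcp_pos: [0.446, -0.3184, 0.1791]
ee_rot: [0.004, 0.721, 0.693, -0.001]
force: [0.3, -0.3, -0.4]
grip_width: 0.0341
```

```bash
python3 - <<'E'
from h import *
camera('top');camera('top');st(); c=camera('wrist'); crop(c,130,100,380,260,3,'w26.png')
move([.4462,-.3182,.042],-2.2)
E
```

```text
t 44.0 tcp [ 0.446  -0.3185  0.1793] yaw -2.2 tilt [ 0.004 -0.007 -1.   ] F [-0.1  0.2 -0.4] w 0.0339 j [ 1.15  0.48 -0.76  1.87  0.4   0.95  0.17]
rot [ 0.2  0.4 -0. ] shift [ 0.13 -0.05 13.74] rows>= 2.2
```

View pics/w26.png

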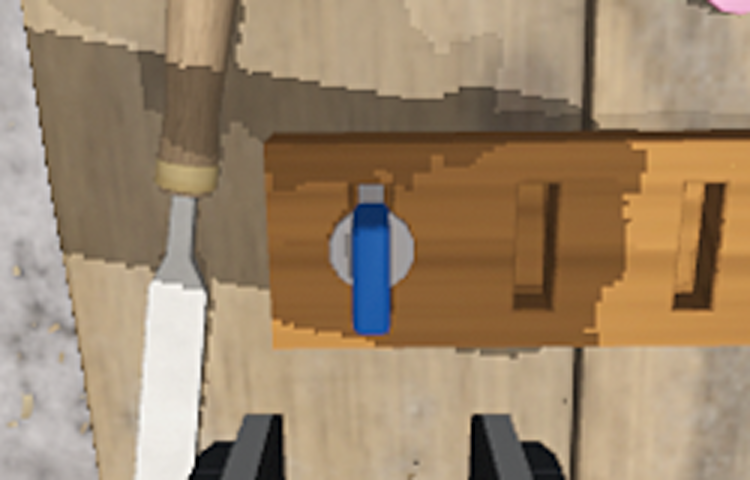

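>>> {"api": "play_rows", "payload": {"rows": [0.2, 0.4, 0, 0, -0.1, 5, 0.4, 0.2, 0.4, 0, 0.1, -0.1, 10, 0.4, 0.2, 0.4, 0, 0.1, -0.1, 13, 0.4, 0.2, 0.4, 0, 0.1, -0.1, 13.8, 0.4, 0.2, 0.4, 0, 0.1, -0.1, 13.8, 0.4, 0.2, 0.4, 0, 0.1, -0.1, 13.8, 0, 0.2, 0.4, 0, 0.1, -0.1, 13.8, 0, 0.2, 0.4, 0, 0.1, -0.1, 13.8, 0, 0.2, 0.4, 0, 0.1, -0.1, 13.8, 0]}}

```text
time_s: 45.18
tcp_pos: [0.4466, -0.3191, 0.0428]
ee_rot: [0.001, 0.721, 0.693, 0.0]
force: [-0.5, -0.3, 6.7]
grip_width: 0.0116
```

>>> {"api": "play_rows", "payload": {"rows": [0, 0, 0, 0, 0, -3, 0, 0, 0, 0, 0, 0, -8, 0, 0, 0, 0, 0, 0, -13, 0, 0, 0, 0, 0, 0, -14, 0, 0, 0, 0, 0, 0, -14, 0]}}

```text
time_s: 45.8
tcp_pos: [0.4459, -0.3192, 0.1831]
ee_rot: [0.002, 0.721, 0.693, 0.0]
force: [-0.8, -0.5, -1.2]
grip_width: 0.0109
```

```bash
python3 - <<'E'
from h import *
camera('top');st(); c=camera('wrist'); crop(c,130,150,380,350,3,'w27.png')
move([.4545,-.1175,.17],-1.7)
E
```

```text
t 45.85 tcp [ 0.4453 -0.3189  0.182 ] yaw -2.3 tilt [ 0.001 -0.001 -1.   ] F [-0.6  0.8 -2.6] w 0.0112 j [ 1.16  0.48 -0.76  1.86  0.4   0.96  0.18]
rot [ 0.   0.  -0.6] shift [20.13  0.15  1.14] rows>= 3.2
```

View pics/w27.png

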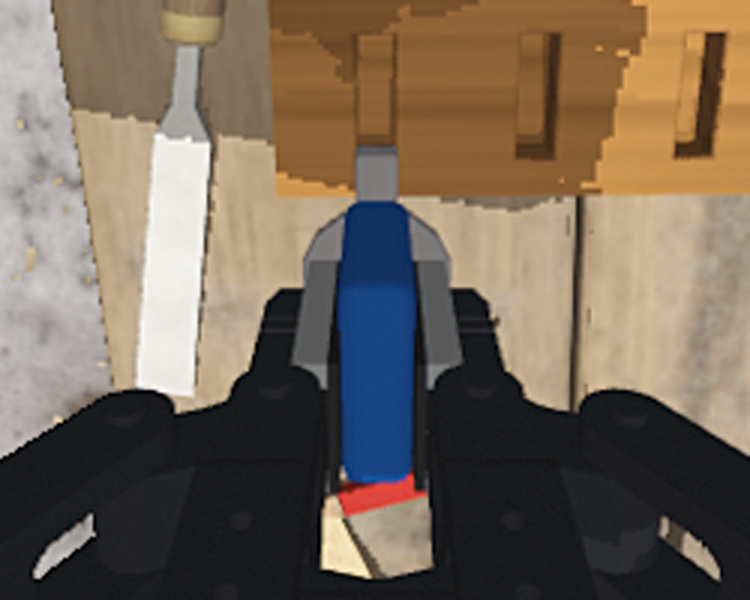

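>>> {"api": "play_rows", "payload": {"rows": [0, 0, -0.6, 20.1, 0.2, 1, 0, 0, 0, -0.6, 20.1, 0.2, 1, 0, 0, 0, -0.6, 20.1, 0.2, 1, 0, 0, 0, -0.6, 20.1, 0.2, 1, 0, 0, 0, -0.6, 20.1, 0.2, 1, 0, 0, 0, -0.6, 20.1, 0.2, 1, 0, 0, 0, -0.6, 20.1, 0.2, 6, 0, 0, 0, -0.6, 20.1, 0.2, 9, 0, 0, 0, -0.6, 20.1, 0.2, 9.8, 0, 0, 0, -0.6, 20.1, 0.2, 9.8, 0, 0, 0, -0.6, 20.1, 0.2, 9.8, 0]}}

```text
time_s: 47.28
tcp_pos: [0.456, -0.1184, 0.0845]
ee_rot: [0.001, 0.718, 0.697, 0.001]
force: [0.0, -0.2, -0.6]
grip_width: 0.0113
```

```bash
python3 - <<'E'
from h import *
camera('top');camera('top');st(); c=camera('wrist'); crop(c,155,110,355,260,4,'w28.png')
move([.4550,-.118,.0458],-1.7)
E
```

```text
t 47.38 tcp [ 0.4558 -0.1183  0.0845] yaw -1.7 tilt [ 0.002 -0.001 -1.   ] F [ 0.3 -0.3 -1.2] w 0.0112 j [ 0.78  0.52 -0.73  2.1   0.53  0.7  -0.32]
rot [0.1 0.1 0. ] shift [ 0.03 -0.08  3.85] rows>= 0.6
```

View pics/w28.png

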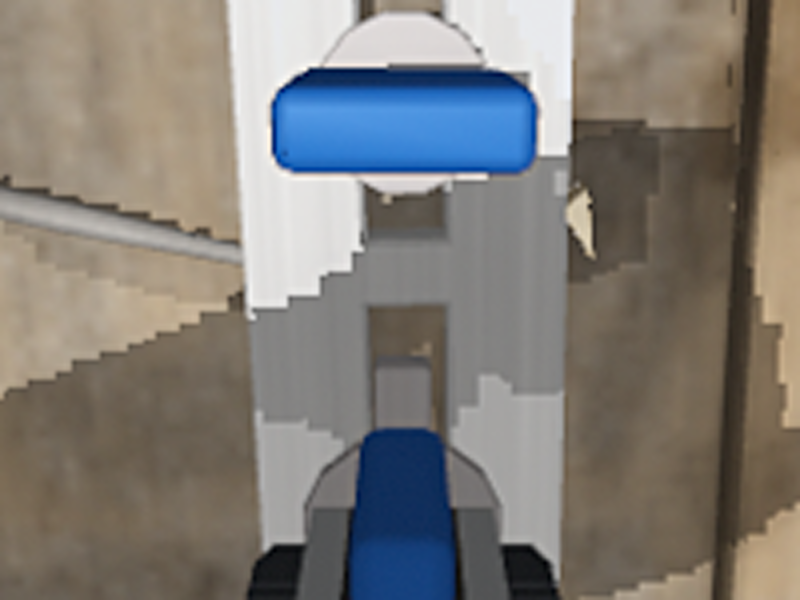

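>>> {"api": "play_rows", "payload": {"rows": [0, 0, 0, 0, 0.05, 0.8, 0, 0, 0, 0, 0, 0.05, 1.3, 0, 0, 0, 0, 0, 0.05, 1.8, 0, 0, 0, 0, 0, 0.05, 2.3, 0, 0, 0, 0, 0, 0.05, 2.8, 0, 0, 0, 0, 0, 0.05, 3.3, 0, 0, 0, 0, 0, 0.05, 3.8, 0, 0, 0, 0, 0, 0.05, 3.9, 0, 0, 0, 0, 0, 0.05, 3.9, 0]}}

```text
time_s: 48.55
tcp_pos: [0.457, -0.1183, 0.0458]
ee_rot: [0.002, 0.717, 0.697, 0.001]
force: [0.4, 0.1, 4.7]
grip_width: 0.0105
```

```bash
python3 - <<'E'
from h import *
st(); c=camera('wrist'); crop(c,155,110,355,260,4,'w29.png')
E
```

```text
t 48.55 tcp [ 0.457  -0.1183  0.0458] yaw -1.7 tilt [ 0.003 -0.002 -1.   ] F [0.4 0.1 4.7] w 0.0105 j [ 0.73  0.58 -0.66  2.12  0.61  0.63 -0.39]
```

View pics/w29.png

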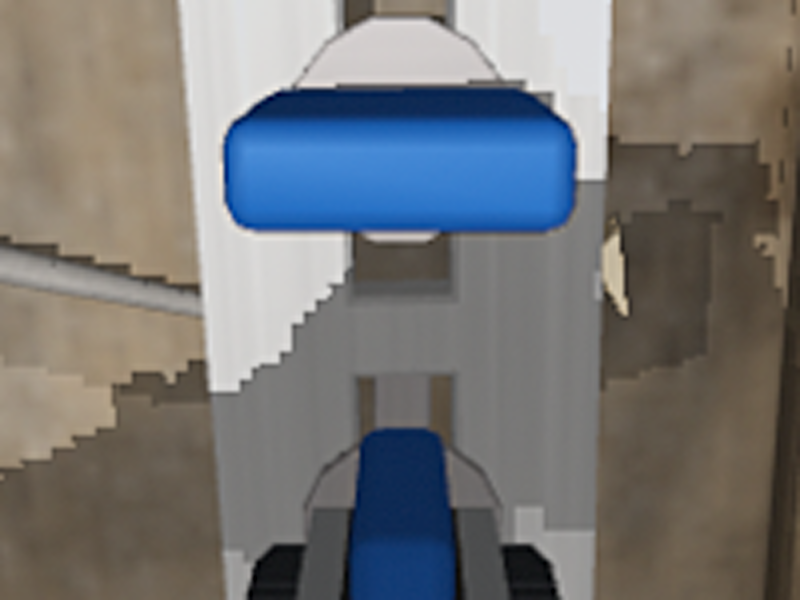

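```bash
python3 - <<'E'
from h import *
c=camera('scene'); crop(c,220,120,340,230,6,'s29.png')
for p in([.4525,-.165,.084],[.457,-.1183,.084],[.457,-.1183,.119],[.50,-.1183,.084],[.50,-.1183,.1]): q=px(c,p); print(p,((q-[220,120])*6).round())
E
```

```text
[0.4525, -0.165, 0.084] [408. 678.]
[0.457, -0.1183, 0.084] [339. 636.]
[0.457, -0.1183, 0.119] [342. 586.]
[0.5, -0.1183, 0.084] [385. 594.]
[0.5, -0.1183, 0.1] [387. 571.]
```

View pics/s29.png

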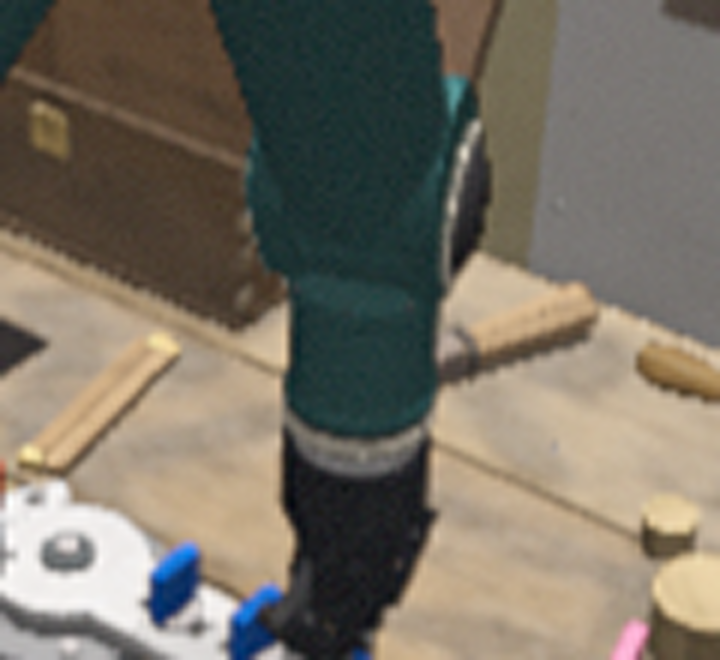

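```bash
python3 - <<'E'
from h import *
c=camera('scene'); crop(c,230,180,330,255,8,'s30.png')
o=np.array([230,180])
for p in([.4525,-.165,.084],[.457,-.1183,.0458],[.457,-.1183,.0645],[.457,-.1183,.084],[.457,-.1183,.1185],[.494,-.1183,.084],[.42,-.1183,.084]): q=px(c,p); print(p,((q-o)*8).round())
E
```

```text
[0.4525, -0.165, 0.084] [463. 424.]
[0.457, -0.1183, 0.0458] [368. 437.]
[0.457, -0.1183, 0.0645] [370. 403.]
[0.457, -0.1183, 0.084] [372. 368.]
[0.457, -0.1183, 0.1185] [376. 303.]
[0.494, -0.1183, 0.084] [425. 319.]
[0.42, -0.1183, 0.084] [318. 418.]
```

View pics/s30.png

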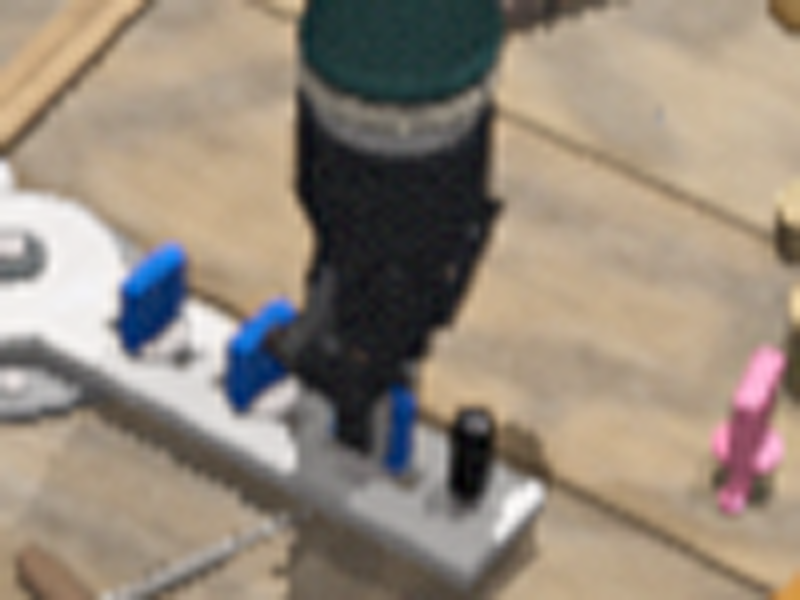

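>>> {"api": "play_rows", "payload": {"rows": [0, 0, -10, 0, 0, 0, 0, 0, 0, -20, 0, 0, 0, 0, 0, 0, -30, 0, 0, 0, 0, 0, 0, -40, 0, 0, 0, 0, 0, 0, -50, 0, 0, 0, 0, 0, 0, -60, 0, 0, 0, 0, 0, 0, -65, 0, 0, 0, 0, 0, 0, -65, 0, 0, 0, 0]}}

```text
time_s: 49.7
tcp_pos: [0.4573, -0.1178, 0.0458]
ee_rot: [0.002, 0.231, 0.973, 0.0]
force: [0.2, 2.9, 2.4]
grip_width: 0.0117
```

```bash
python3 - <<'E'
from h import *
st(); c=camera('scene'); crop(c,230,180,330,255,8,'s31.png')
crop(camera('wrist'),56,150,456,384,2,'w31.png')
E
```

```text
t 49.7 tcp [ 0.4573 -0.1178  0.0458] yaw 63.3 tilt [ 0.004 -0.    -1.   ] F [0.2 2.9 2.4] w 0.0117 j [ 0.91  0.69 -0.91  2.11  0.84  0.75  0.56]
```

View pics/s31.png

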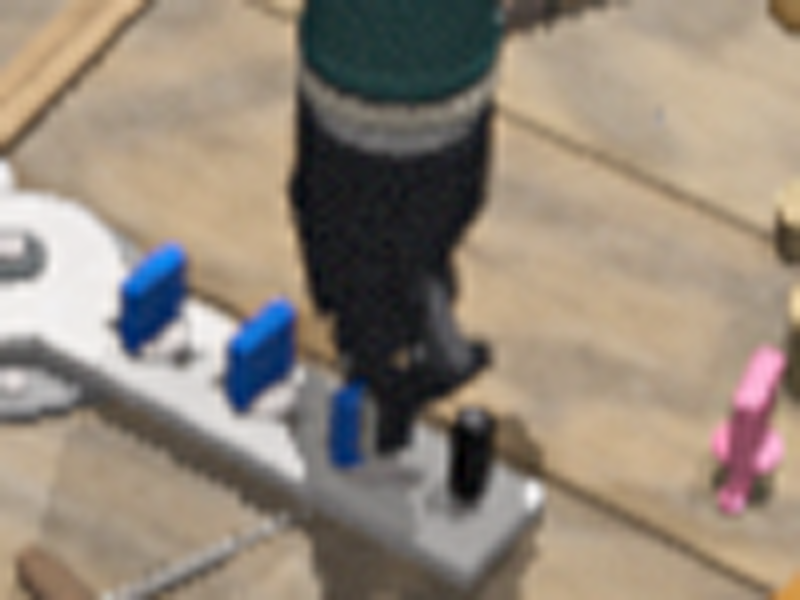

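View pics/w31.png

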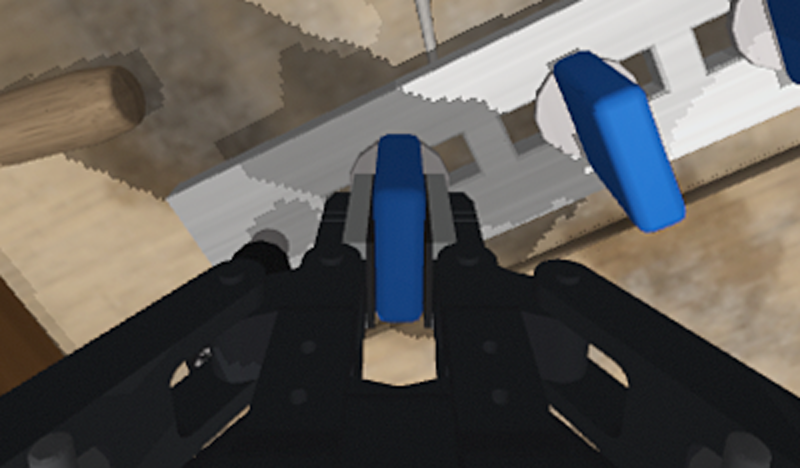

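>>> {"api": "play_rows", "payload": {"rows": [0, 0, -6, 0, 0, 0, 0, 0, 0, -12, 0, 0, 0, 0, 0, 0, -18, 0, 0, 0, 0, 0, 0, -25, 0, 0, 0, 0, 0, 0, -25, 0, 0, 0, 0, 0, 0, -25, 0, 0, 0, 0]}}

```text
time_s: 50.55
tcp_pos: [0.4572, -0.1178, 0.0458]
ee_rot: [0.002, 0.016, 1.0, -0.0]
force: [-0.4, 0.8, 3.2]
grip_width: 0.0111
```

```bash
python3 - <<'E'
from h import *
st(); c=camera('scene'); crop(c,230,180,330,255,8,'s32.png')
E
```

```text
t 50.55 tcp [ 0.4572 -0.1178  0.0458] yaw 88.1 tilt [ 0.004 -0.001 -1.   ] F [-0.4  0.8  3.2] w 0.0111 j [ 0.97  0.75 -1.    2.11  0.92  0.8   0.93]
```

View pics/s32.png

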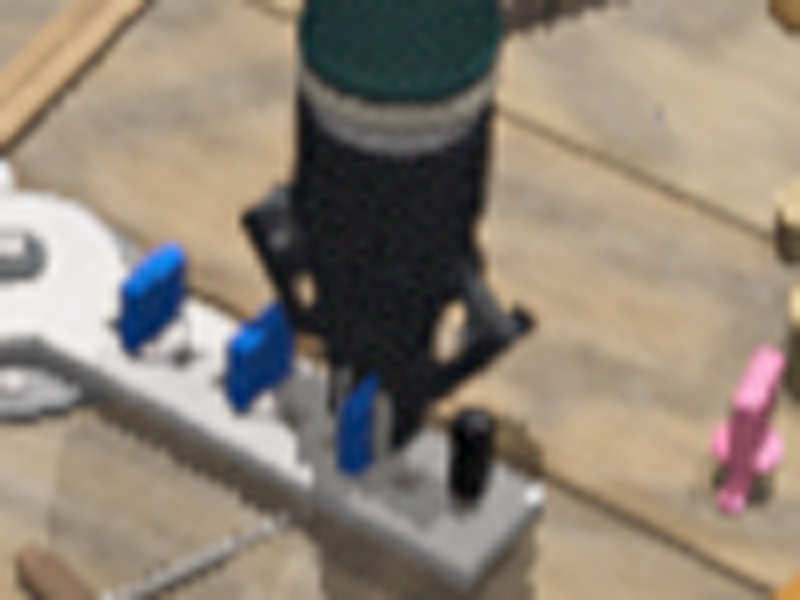

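>>> {"api": "play_rows", "payload": {"rows": [0, 0, 0, 0, 0, 0, 0.25, 0, 0, 0, 0, 0, 0, 0.25, 0, 0, 0, 0, 0, 0, 0.25, 0, 0, 0, 0, 0, -3, 0.25, 0, 0, 0, 0, 0, -8, 0.25, 0, 0, 0, 0, 0, -13, 0.3, 0, 0, 0, 0, 0, -18, 0.3, 0, 0, 0, 0, 0, -18, 0.3]}}

```text
time_s: 51.6
tcp_pos: [0.4584, -0.118, 0.2289]
ee_rot: [0.005, 0.017, 1.0, -0.002]
force: [0.1, -0.7, 0.0]
grip_width: 0.0255
```

```bash
python3 - <<'E'
from h import *
camera('top');st(); c=camera('wrist'); cv2.imwrite('pics/w33.png',c['image'][:,:,::-1])
crop(camera('scene'),130,130,380,310,3,'s33.png')
E
```

```text
t 51.65 tcp [ 0.457  -0.1182  0.2269] yaw 88.1 tilt [ 0.006 -0.003 -1.   ] F [ 0.5 -0.3 -1.1] w 0.0256 j [ 1.23  0.52 -1.33  1.98  0.58  1.09  1.19]
```

View pics/w33.png

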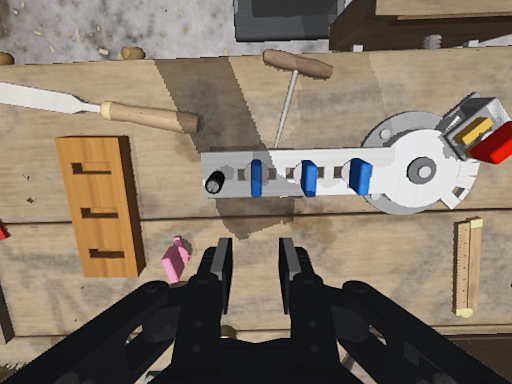

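View pics/s33.png

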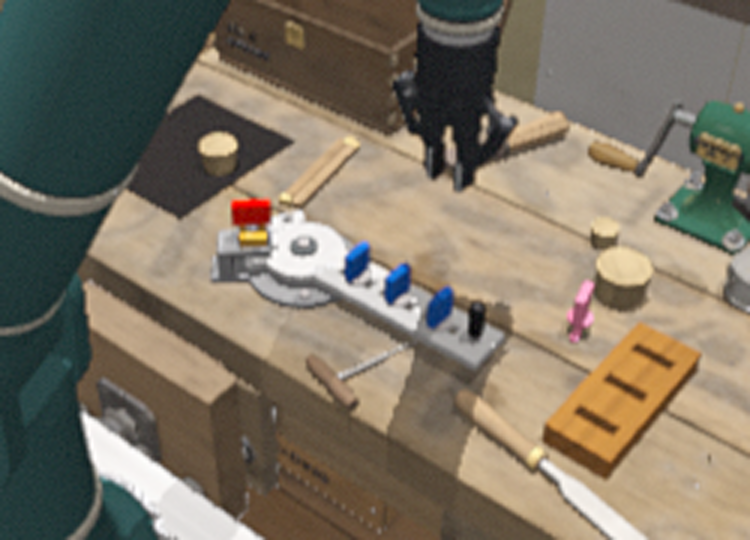

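```bash
python3 - <<'E'
from h import *
c=camera('scene'); b=c['image'][:,:,::-1]
h=cv2.cvtColor(np.ascontiguousarray(b[185:220,195:235]),cv2.COLOR_BGR2HSV).astype(int)
m=((h[:,:,0]<6)|(h[:,:,0]>174))&(h[:,:,1]>170)&(h[:,:,2]>100); p=np.argwhere(m); print('red',p.mean(0),len(p))
print('bung top', pt(c,130+218/3,130+145/3,.039).round(3))
h=cv2.cvtColor(c['image'],cv2.COLOR_RGB2HSV).astype(int)
m=(h[:,:,0]>100)&(h[:,:,0]<128)&(h[:,:,1]>130)&(h[:,:,2]>80)
k,l,s,ce=cv2.connectedComponentsWithStats(m.astype('uint8'))
for i in range(1,k):
    if 20<s[i,4]<400: print(ce[i].round(1),s[i].tolist(),pt(c,*ce[i],.057).round(4))
st()
from bench import close_job
print(close_job())
E
```

```text
red [15.07216495 18.08247423] 97
bung top [0.543 0.295 0.039]
[248.5 216.7] [245, 211, 8, 13, 65] [ 0.4604 -0.0014  0.057 ]
[261.9 223.9] [258, 218, 8, 13, 68] [ 0.4598 -0.0587  0.057 ]
[276.2 231.9] [272, 226, 9, 13, 73] [ 0.4581 -0.118   0.057 ]
t 51.8 tcp [ 0.4556 -0.1179  0.2247] yaw 88.1 tilt [ 0.002 -0.    -1.   ] F [-0.5 -0.3  0.2] w 0.0256 j [ 1.23  0.53 -1.32  1.98  0.58  1.09  1.19]
the job is handed in; nothing more can be done
None
```

The job is done and handed in at 51.8 s, in the order asked.

- **Clearing:** I put the middle-sized bung (about 49 mm across in the picture) on the mat. There was no oilstone at this start.
- **Plunger and arm:** I pulled and twisted the plunger so it stayed out, swung the arm 72° by its post to the far stop, then twisted the plunger back until it dropped home.
- **Toggle stops:** All three blue stops are in slots 0, 1 and 2. Each was pushed down to its flange and turned 90°.

**Last checks:**
- The red knob is within 0.1 px of where it was at the start, so the plunger is home. Being 7 mm up would show as about 1.6 px.
- The three stops measure at y = -0.001, -0.059 and -0.118, as planned for the slots, with the grips across the arm.
- The wells in the block are empty, and the pink look-alike and the other things nearby looked unmoved.

**One disagreement:** the last reading puts the bung at about (0.543, 0.295), though I set it down at (0.545, 0.345). It was probably knocked, or the picture reading is rough. Either way it still stands fully on the mat, about 1 cm from the edge.

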